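Park hot-press feet in the cooling cupboard

ROBOT

A 7-joint arm with a two-finger parallel gripper is mounted at the origin on the work surface. World frame = base frame: x ahead of the robot, y to its left, z up, the work surface at z = 0. Lengths are in m, angles in rad, forces in N, time in s.
With the tool pointing down it reaches from about 0.4 to 0.875 m from the base axis. Payload 19.3 kg.
Tool frame: the origin (TCP) lies midway between the tips of the shut fingers; the grasp point (between the pads) lies 19 mm behind it (ctrl.grip_point_offset is the distance from the TCP to the grasp point, in m); z points along the fingers, y is the line along which they close (so a half turn about z gives the same grasp; the last joint's range is limited). The gripper opens to 85 mm and grips with 20 to 120 N. Pads are 22 mm wide; open, the fingers measure 114 mm over their backs; the gripper's body (76 mm by 85 mm) begins 54 mm behind the grasp point. The pads swing forward as they close: fully open they stand 13 mm farther back than shut.
Start: joints at [1.206, 0.521, -0.036, 1.599, 0.021, 1.021, -0.113], TCP at [0.182, -0.598, 0.231] pointing down, gripper open.
Joint ranges: [-2.91, 2.91], [-0.3, 2.13], [-1.5, 1.42], [0.17, 2.43], [-1.26, 4.41], [0.16, 1.93], [-2.52, 2.52]. Speed limits (rad/s): [1.89, 1.89, 2.39, 2.39, 3.01, 3.01, 3.01].

INTERFACE

Orientations are given as a unit quaternion [x, y, z, w].
In Python, from plant import readout, imaging, ctrl, look_for gives the robot as it stands.
- The arm moves only by the tool play_rows, never from a script. Its argument "moves" is a list of rows, each an object of numbers: "gripper": the opening, from -1 (shut) to 1 (fully open); "dx", "dy", "dz": the shift along the tool's x, y, z in m; "turn": the turn about the tool's z in rad. In form: [{"gripper": .., "dx": .., "dy": .., "dz": .., "turn": ..}, ...]. A call has 1 to 8 rows; each row shifts and turns the commanded pose from where the row before left it, along the tool's axes as they then stand; what a row does not reach is not made up. A row lasts 1/8 s, in which the tool goes at most 62.5 mm and 10.7 degrees, less where a joint would pass 70% of its speed; a pose out of reach is approached as far as the arm can. A call with a gripper value outside its range is refused whole. The fingers move at their own pace and stop on an object; "force" is the grip in N (left out, the last holds). Time passes only in rows, so rows that do not move let the fingers close. It gives the time, the measured TCP pose, the force, the opening and the grip force at its end, in the units of the state.
- readout.read_state(): the state, without advancing time (a new reading comes with each control period).
- imaging.read_camera(name): name is "scene" or "top"; returns a dict with "color" (384x512x3 uint8, red, green, blue), "z_map" (384x512 float32, m along the optical axis (not along the pixel's ray), 0 where there is no reading), "camera_matrix" (3x3 intrinsics, pixels), "dist_coeffs" ([k1, k2, p1, p2, k3] as OpenCV has them; the pictures are not rectified), "xyz" and "attitude" of the camera in the world. Camera axes: x right, y up, looking along -z (the intrinsics and any distortion apply to the point x, -y, -z); pixel columns grow to the right and rows downward; lengths in m; the calibration is good to about 2 mm. A picture is of the moment at which its call begins.
- ctrl.sign_off(): hands the job in; it is judged then, once.
Trained networks look in a picture, given as the dict that the camera call returned (one of the last four; its "shot" number tells which), for a name from the list of things; names that differ only in an ending like _2 or _b are one class to them, and where a whole thing is asked for, a point or a joint stands for the part that bears it (a point fixed in the world has none). Each returns a list of dicts, best first, with "p" (0 to 1); they miss things now and then, are a little off and sometimes report something else, mostly with a low value. They report only what shows in the picture. A call takes as long as a camera call. They do not tell look-alikes from the thing itself.
- look_for(target, picture): "location" ([x, y, z] in m, in world coordinates, good to about 4 mm: the middle of the surface that is visible of it).
The state is a dict: "time_s": time; "joints": joint angles; "joint_velocities": joint speeds; "effort": joint torques, N m; "position": TCP position; "tool_rot": TCP orientation; "force": force on the tool from outside, world axes, zero at the start; "torque": the same for the moment, N m; "grip_width": opening from 0.0 (shut) to 1.0 (fully open); "finger_force": force on a finger pad.
Only numpy, scipy, OpenCV 4.12 (cv2) and the standard library are available. Lean on these libraries where they do the work, as an engineer would, in place of code of your own. Each camera call takes 0.05 s, during which the arm holds its last target. There are 200 camera calls.

TASK

Fold the cupboard's bifold top door fully open (it gives when pushed at its fold hinge), and stand every finned press foot from the bench in the cupboard upright and fully down, its fins between the cooler's fins. Then push the door shut until both panels lie flat, and last of all turn the fan knob clockwise until it clicks over its detent. Leave the mug, tape roll and bottle where they are.

Things in the scene. Friction and masses are not known exactly. Their poses are not given: they have to be found in the camera images.
- cooler: cooling cupboard fixed to the bench: purple open-topped box 186 (x) x 296 (y) mm, rim 100 high, walls 8 thick, two-panel white door on top. Origin: centre of its underside, on the bench; x along the door's hinges, y along its track (door's fixed pivot at the +y end), z up. A purple pod 100 x 100, 50 high, joins its -y end and carries the fan knob.
- cooler_floor (a point): centre of the cupboard's inner floor, 20 mm above the bench; axes as the cupboard's. Inner room 170 (x) x 280 (y), floor to rim 80. Cooler fins stand on it (see cooler_fins); a closed blower box 22 high fills it from y = +65 to +140. A foot that is fully down stands with its fin tips on this floor.
- cooler_fins (a point): middle of the cooler's ten aluminium fins, level with their tops (22 above the floor), 35 mm to -y of the cupboard's centre; axes as the cupboard's. Each fin runs 170 in x and is 7 thick; pitch 20 in y, so nine gaps 13 wide at y = -80, -60 .. +80 from here. A foot fills three neighbouring gaps: three feet fit with their middle fins at y = -60, 0, +60.
- door (a joint): fold angle of the bifold door, rad: 0 = shut, both panels flat; 1.45 = fully folded, panels standing back to back at the +y end. Starts part folded, like a tent. Panels 176 (x) x 140 x 6 mm: the first slopes up from the pivot at this angle, the second down again to the track; they move together. Stays where left; pushing the rail at the fold takes 2 to 8 N.
- door_pivot (a point): middle of the door's fixed pivot (along x): 140 mm to +y of the cupboard's centre, 106 above the bench; axes as the cupboard's
- fold (a point): middle of the fold hinge (along x, barrel 12 mm thick) that joins the two panels. On it stands a black push rail, 160 long in x, 10 thick, its top 35 mm above this point, geared so that it always stays upright: push here, sideways or down. Moves on an arc of radius 140 about the pivot: at fold angle a it is 140 cos(a) to -y of the pivot and 140 sin(a) above it.
- knob_grip (a point): on the fan knob's vertical axis at the height to grip, 87 mm above the bench; the black grip bar is 46 long along this point's x, 14 thick in y, 32 high (64 to 94 above the bench is free to grip). 198 mm to -y of the cupboard's centre.
- knob (a joint): fan knob angle, rad, growing clockwise seen from above: 0 = off (bar along the cupboard's x), 1.25 = on (end stop). An over-centre spring holds it at either end: it resists (about 0.1 N m) up to half-way, then snaps over to the far end.
- mug: white mug, 80 across, 95 high, a bystander; origin: centre of its underside
- tape: amber tape roll lying flat, 90 across, 25 high, a bystander; origin: centre of its underside
- spray: white bottle with black cap, 56 across, 160 high, a bystander; origin: centre of its underside
- foot0_mid (a point): finned press foot, loose, about 0.4 kg, may be absent: three steel fins below (80 long in x, 6 thick, 24 high, at y = -20, 0, +20), purple plate 80 x 46 x 8 on them, grey plastic grip block on top, 24 in x, 42 in y, 36 high; 68 high, bottom-heavy. This point: its centre, 34 above the fin tips, 16 below the grip block's centre; z up, x along the fins. Starts standing on its fin tips on the bench.
- foot1_mid (a point): finned press foot, loose, about 0.4 kg, may be absent: three steel fins below (80 long in x, 6 thick, 24 high, at y = -20, 0, +20), purple plate 80 x 46 x 8 on them, grey plastic grip block on top, 24 in x, 42 in y, 36 high; 68 high, bottom-heavy. This point: its centre, 34 above the fin tips, 16 below the grip block's centre; z up, x along the fins. Starts standing on its fin tips on the bench.
- foot2_mid (a point): finned press foot, loose, about 0.4 kg, may be absent: three steel fins below (80 long in x, 6 thick, 24 high, at y = -20, 0, +20), purple plate 80 x 46 x 8 on them, grey plastic grip block on top, 24 in x, 42 in y, 36 high; 68 high, bottom-heavy. This point: its centre, 34 above the fin tips, 16 below the grip block's centre; z up, x along the fins. Starts standing on its fin tips on the bench.
There are look-alikes about, which are no part of the job. Leave any yellow look-alike of the part that bears foot2_mid alone.

How it is judged:
By the outcome, as a careful person would: the job done as asked, in the order asked, and still so for the second after the job is handed in, with the robot touching nothing.
Of foot0, foot1, foot2 only 2 to 3 are there at a start; the rules pass over those that are not, and their reading is None.
At some moment in a run one of foot0, foot1, foot2 may be knocked a few centimetres aside while the robot is not near it.
Once in a run the grip may slacken for a moment while it holds something.
It also fails if it takes over 210 s, if anything falls off the work surface, if the arm or the gripper's body presses on something with over 40 N, if the wrist force passes 120 N, or if a joint passes its speed limit or range.

## Working session

There is one attempt and no reset: what is moved stays moved. The work goes in short steps, Python scripts to look and compute and a tool call to move; the robot and the scene stay as the last step left them, time stands still between calls to the robot, and variables do not carry over. Pictures are saved under pics/ and viewed, at most 14 in all, crops included, and the job is handed in when it is done.

Besides the shell and the picture viewer there is one more tool, called after "Request:" as a command line: name --argument value ..., lists and objects as JSON in quotes. play_rows: Moves the arm, as the interface text tells. Its arguments: {"type":"object","properties":{"moves":{"type":"array","items":{"type":"object","properties":{"gripper":{"type":"number"},"dx":{"type":"number"},"dy":{"type":"number"},"dz":{"type":"number"},"turn":{"type":"number"}}}},"force":{"type":"number"}},"required":["moves"]}

```bash
mkdir -p pics
cat > h.py <<'E'
import numpy as np, cv2
from scipy.spatial.transform import Rotation as R
from plant import readout, imaging, ctrl, look_for
def cam(n,f=None):
    d=imaging.read_camera(n)
    if f: cv2.imwrite('pics/'+f, d['color'][:,:,::-1])
    return d
def rot(d):
    a=np.array(d['attitude'],float)
    return a if a.shape==(3,3) else R.from_quat(a).as_matrix()
def pts(d):
    "world xyz per pixel"
    K=np.array(d['camera_matrix']);D=np.array(d['dist_coeffs'],float);z=d['z_map']
    v,u=np.mgrid[:z.shape[0],:z.shape[1]]
    n=cv2.undistortPoints(np.stack([u,v],-1).reshape(-1,1,2).astype(float),K,D).reshape(*z.shape,2)
    p=np.stack([n[...,0]*z,-n[...,1]*z,-z],-1)
    return p@rot(d).T+np.array(d['xyz'])
def proj(d,P):
    P=np.atleast_2d(P);c=(P-np.array(d['xyz']))@rot(d)
    c=c*[1,-1,-1]
    return cv2.projectPoints(c,np.zeros(3),np.zeros(3),np.array(d['camera_matrix']),np.array(d['dist_coeffs'],float))[0].reshape(-1,2)
def st():
    s=readout.read_state()
    r=R.from_quat(s['tool_rot']).as_matrix()
    print('t',round(s['time_s'],2),'p',np.round(s['position'],4),'xax',np.round(r[:,0],3),'yax',np.round(r[:,1],3),'z',np.round(r[:,2],3),'F',np.round(s['force'],1),'w',round(s['grip_width'],3),'ff',s['finger_force'],'q',np.round(s['joints'],2))
    return s
E
python3 - <<'E'
from h import *
st()
for n in ('scene','top'):
    d=cam(n,n+'0.png'); print(n,d['xyz'],d['attitude'],np.array(d['camera_matrix']).tolist(),d['dist_coeffs'])
    for t in ['foot0_mid','knob_grip','fold','door_pivot','mug','tape','spray','cooler']:
        try: print(t,[(np.round(x['location'],3).tolist(),round(x['p'],2)) for x in look_for(t,d)])
        except Exception as e: print(t,e)
E
```

```text
t 0.0 p [ 0.1815 -0.5977  0.2307] xax [ 0.957  0.291 -0.   ] yax [ 0.291 -0.957 -0.001] z [-0.     0.001 -1.   ] F [ 0.4 -0.2 -0.6] w 1.005 ff 0.0 q [ 1.21  0.52 -0.04  1.6   0.02  1.02 -0.11]
scene [1.43339471 0.08201603 1.14291854] [0.22554248 0.26840138 0.71452215 0.60543322] [[490.663912421982, 0.0, 258.12648170945687], [0.0, 490.663912421982, 190.79456410856446], [0.0, 0.0, 1.0]] [0.02594742 0.         0.         0.         0.        ]
foot0_mid [([0.455, -0.206, 0.03], 0.73), ([0.76, 0.058, 0.097], 0.56)]
knob_grip [([0.556, -0.027, 0.064], 0.74), ([0.569, -0.22, 0.031], 0.2)]
fold [([0.563, 0.199, 0.158], 0.91), ([0.584, 0.158, 0.099], 0.36)]
door_pivot [([0.586, 0.16, 0.097], 0.66)]
mug [([0.737, -0.074, 0.058], 0.87), ([0.567, 0.198, 0.157], 0.55)]
tape [([0.734, -0.201, 0.028], 0.68)]
spray [([0.76, 0.055, 0.098], 0.74)]
cooler [([0.588, 0.16, 0.093], 0.57)]
top [ 0.3144314  -0.03851357  1.31100726] [-0.06577724  0.07316064  0.70838678 -0.69893422] [[490.8359841428872, 0.0, 251.8705138210319], [0.0, 490.8359841428872, 188.80708625998477], [0.0, 0.0, 1.0]] [-0.09435638  0.          0.          0.          0.        ]
foot0_mid [([0.444, -0.208, 0.031], 0.93)]
knob_grip [([0.549, -0.028, 0.061], 0.55)]
fold [([0.553, 0.186, 0.156], 0.87)]
door_pivot [([0.55, -0.027, 0.062], 0.36), ([0.731, 0.05, 0.105], 0.19)]
mug [([0.733, -0.077, 0.042], 0.6)]
tape [([0.728, -0.209, 0.021], 0.7)]
spray [([0.727, 0.049, 0.1], 0.75), ([0.548, 0.136, 0.118], 0.63)]
cooler [([0.73, -0.209, 0.021], 0.66), ([0.552, 0.139, 0.12], 0.6)]
```

View pics/scene0.png

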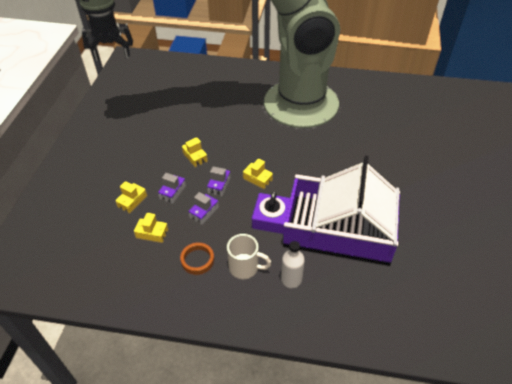

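View pics/top0.png

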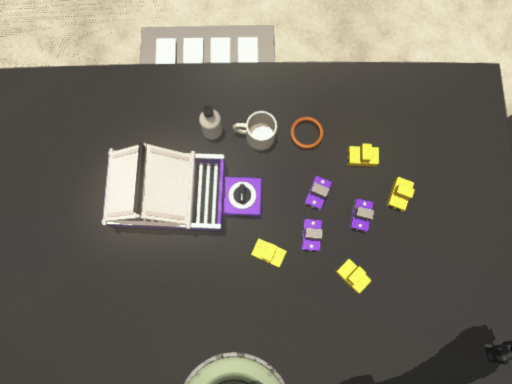

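The scene view shows three purple feet at (171,187), (218,180) and (203,207), yellow look-alikes around them, and the cupboard at (340,210) with its tent door. In the top view the feet are at (318,193), (362,215) and (313,235), and the knob is at (242,196). Next I'll measure these with depth.

```bash
cat >> h.py <<'E'
def purple(d):
    h=cv2.cvtColor(d['color'],cv2.COLOR_RGB2HSV); return (h[...,0]>115)&(h[...,0]<150)&(h[...,1]>100)&(h[...,2]>40)&(d['z_map']>0)
def rect(P):
    (c,s,a)=cv2.minAreaRect((P[:,:2]*1000).astype(np.float32))
    if s[0]<s[1]: s=s[::-1]; a+=90
    return np.round(c,1),np.round(s,1),round(((a+90)%180)-90,1)
def feet(d,verbose=True):
    P=pts(d);m=purple(d)
    # fill with all non-bench pts near: use purple components
    n,l,s,c=cv2.connectedComponentsWithStats(cv2.morphologyEx(m.astype(np.uint8),cv2.MORPH_CLOSE,np.ones((3,3))))
    out=[]
    for i in range(1,n):
        if s[i,4]<25: continue
        k=(l==i)&m
        Q=P[k]
        if s[i,4]>700: 
            if verbose: print('big',s[i],np.round(Q.mean(0),3)); 
            continue
        x,y,w,hh=s[i,:4]; px=4
        sub=np.zeros_like(m);sub[max(0,y-px):y+hh+px,max(0,x-px):x+w+px]=1
        T=P[sub&(P[...,2]>0.022)&(P[...,2]<.09)&(d['z_map']>0)]
        G=T[T[:,2]>.058]; 
        r=rect(T)
        print('foot px',np.round(c[i]),'purple z',np.round(np.median(Q[:,2]),4),'all rect',r,'purple rect',rect(Q),'grip top',np.round(G.mean(0),4) if len(G)>3 else None, rect(G) if len(G)>3 else None)
E
python3 - <<'E'
from h import *
for n in ('scene','top'):
    d=cam(n); print(n); feet(d)
    P=pts(d);ok=d['z_map']>0
    # bench plane check
    m=purple(d)
    k=m&(np.abs(P[...,2]-.1)<.012)&(P[...,1]>-.05)
    print('rim purple',rect(P[k]),k.sum(), np.median(P[k][:,2]))
    k=m&(np.abs(P[...,2]-.05)<.008)&(P[...,1]>-.12)&(P[...,1]<.1)
    print('pod',rect(P[k]),k.sum(),np.median(P[k][:,2]))
    b=P[(P[...,0]>.3)&(P[...,0]<.4)&(np.abs(P[...,1])<.2)&ok]; print('bench z',np.median(b[:,2]))
    hi=P[ok&(P[...,2]>.19)&(P[...,0]>.4)&(P[...,0]<.75)&(P[...,1]>0)&(P[...,2]<.3)]
    if len(hi): print('rail',rect(hi),hi[:,2].max(),len(hi))
E
```

```text
scene
foot px [218. 182.] purple z 0.0295 all rect (array([ 478.4, -212.3]), array([144.6,  46.1]), -6.1) purple rect (array([ 447.2, -217.4]), array([81.6, 62.5]), -3.6) grip top [ 0.4494 -0.2092  0.065 ] (array([ 491.9, -211.4]), array([116.1,  42.4]), -2.5)
foot px [171. 188.] purple z 0.0298 all rect (array([ 497.7, -342.6]), array([85.6, 47.9]), -15.6) purple rect (array([ 484.5, -351.1]), array([105.6,  68.5]), -14.9) grip top [ 0.4997 -0.3437  0.0648] (array([ 499. , -344.3]), array([44.7, 30.2]), 76.0)
big [ 252  179  144   84 3114] [0.608 0.098 0.052]
foot px [202. 208.] purple z 0.0295 all rect (array([ 541.3, -222.1]), array([121.9,  49.6]), -22.6) purple rect (array([ 546.3, -236.3]), array([101.2,  71.1]), -23.4) grip top [ 0.5619 -0.2295  0.0651] (array([ 560.6, -229.7]), array([45.3, 27.9]), 66.4)
rim purple (array([564.3, 167.1]), array([292.1, 181.3]), 86.9) 211 0.0959417216366123
pod (array([558.8,   7.6]), array([189.9, 176.2]), 1.9) 640 0.04815143659054977
bench z -0.001811753892834389
rail (array([563. , 204.4]), array([177.5,  35.8]), -4.0) 0.23586623360835157 5
[... 649 characters left out ...]
47.2]), -13.9) purple rect (array([ 496.3, -347.2]), array([80.8, 53.6]), -14.3) grip top [ 0.4966 -0.3431  0.068 ] (array([ 497.1, -344. ]), array([43.7, 25.3]), 75.1)
foot px [311. 235.] purple z 0.0325 all rect (array([ 446.1, -207.7]), array([80.5, 46.8]), -6.6) purple rect (array([ 448.2, -211.4]), array([85.5, 52.6]), -6.4) grip top [ 0.4457 -0.2072  0.0682] (array([ 446.2, -207.6]), array([42. , 24.3]), 83.5)
rim purple (array([552.1,  27.5]), array([162.8,   7.7]), -2.9) 199 0.10047317979825454
pod (array([549.5, -27.7]), array([100.9,  96.9]), -3.0) 740 0.05052046839873048
bench z 0.000551237248738845
rail (array([559.7, 203.8]), array([173.9,  46.9]), -3.3) 0.24030831527412322 1017
```

Request:
play_rows --moves '[{"gripper":-1,"turn":-0.175,"dz":-0.01},{"gripper":-1,"turn":-0.175,"dz":-0.01},{"gripper":-1,"turn":-0.175,"dz":-0.01},{"gripper":-1,"turn":-0.175,"dz":-0.01},{"gripper":-1,"turn":-0.175,"dz":-0.01},{"gripper":-1,"turn":-0.175,"dz":-0.01},{"gripper":-1,"turn":-0.174,"dz":-0.01},{"gripper":-1}]' --force 60

```text
invalid input at $.moves[0]: expected keys gripper, dx, dy, dz, turn
```

```bash
cat >> h.py <<'E'
C=np.array([.5597,.1703]); YAW=np.radians(-3.0)
def go(x,y,z,yaw=None):
    "print tool-frame shift to world target; yaw = desired world angle of tool y (deg), turn done first"
    s=st();r=R.from_quat(s['tool_rot']).as_matrix()
    a=np.arctan2(r[1,1],r[0,1]); print('tool y angle',round(np.degrees(a),2))
    t=0
    if yaw is not None:
        t=(np.radians(yaw)-a+np.pi/2)%np.pi-np.pi/2; a+=t
    ty=np.array([np.cos(a),np.sin(a)]);tx=np.array([-ty[1],ty[0]])
    d=np.array([x,y])-s['position'][:2]
    print('turn',round(-t,4),'dx',round(d@tx,4),'dy',round(d@ty,4),'dz',round(s['position'][2]-z,4))
def loc(lx,ly):
    c,s=np.cos(YAW),np.sin(YAW); return C+np.array([c*lx-s*ly,s*lx+c*ly])
E
python3 - <<'E'
from h import *
go(*loc(0,-20e-3),.30,-3)
E
```

```text
t 1.0 p [ 0.1816 -0.598   0.2313] xax [0.957 0.29  0.   ] yax [ 0.29  -0.957  0.   ] z [ 0. -0. -1.] F [ 0.2 -0.2 -0.1] w 1.0 ff 0.0 q [ 1.21  0.52 -0.04  1.6   0.02  1.02 -0.11]
tool y angle -73.11
turn -1.2237 dx 0.7671 dy 0.3374 dz -0.0687
```

Request:
play_rows --moves '[{"gripper":-1,"dx":0,"dy":0,"dz":-0.01,"turn":-0.175},{"gripper":-1,"dx":0,"dy":0,"dz":-0.01,"turn":-0.175},{"gripper":-1,"dx":0,"dy":0,"dz":-0.01,"turn":-0.175},{"gripper":-1,"dx":0,"dy":0,"dz":-0.01,"turn":-0.175},{"gripper":-1,"dx":0,"dy":0,"dz":-0.01,"turn":-0.175},{"gripper":-1,"dx":0,"dy":0,"dz":-0.01,"turn":-0.175},{"gripper":-1,"dx":0,"dy":0,"dz":-0.01,"turn":-0.174},{"gripper":-1,"dx":0,"dy":0,"dz":0,"turn":0}]' --force 60

```text
time_s: 2.0
position: [0.1815, -0.5983, 0.3018]
tool_rot: [0.726, 0.688, -0.0, 0.0]
force: [0.4, -0.6, 1.2]
grip_width: -0.003
finger_force: 0.0
```

Run:
```python
from h import *
go(*loc(0,-20e-3),.30,-3)
```

```text
t 2.0 p [ 0.1815 -0.5983  0.3018] xax [ 0.053  0.999 -0.001] yax [ 0.999 -0.053  0.001] z [ 0.001 -0.001 -1.   ] F [ 0.4 -0.6  1.2] w -0.003 ff 0.0 q [ 1.4   0.48 -0.32  1.5   0.16  1.19  1.  ]
tool y angle -3.05
turn -0.0008 dx 0.7674 dy 0.3375 dz 0.0018
```

Request:
play_rows --moves '[{"gripper":-1,"dx":0.048,"dy":0.021,"dz":0,"turn":0},{"gripper":-1,"dx":0.048,"dy":0.021,"dz":0,"turn":0},{"gripper":-1,"dx":0.048,"dy":0.021,"dz":0,"turn":0},{"gripper":-1,"dx":0.048,"dy":0.021,"dz":0,"turn":0},{"gripper":-1,"dx":0.048,"dy":0.021,"dz":0,"turn":0},{"gripper":-1,"dx":0.048,"dy":0.021,"dz":0,"turn":0},{"gripper":-1,"dx":0.048,"dy":0.021,"dz":0,"turn":0},{"gripper":-1,"dx":0.048,"dy":0.021,"dz":0,"turn":0}]'

```text
time_s: 3.0
position: [0.3697, -0.2217, 0.3011]
tool_rot: [0.727, 0.686, 0.0, 0.0]
force: [1.9, -0.5, 0.2]
grip_width: 0.001
finger_force: 0.0
```

Request:
play_rows --moves '[{"gripper":-1,"dx":0.048,"dy":0.021,"dz":0,"turn":0},{"gripper":-1,"dx":0.048,"dy":0.021,"dz":0,"turn":0},{"gripper":-1,"dx":0.048,"dy":0.021,"dz":0,"turn":0},{"gripper":-1,"dx":0.048,"dy":0.021,"dz":0,"turn":0},{"gripper":-1,"dx":0.048,"dy":0.021,"dz":0,"turn":0},{"gripper":-1,"dx":0.048,"dy":0.021,"dz":0,"turn":0},{"gripper":-1,"dx":0.048,"dy":0.021,"dz":0,"turn":0},{"gripper":-1,"dx":0.03,"dy":0.02,"dz":0.03,"turn":0}]'

```text
time_s: 4.0
position: [0.5563, 0.1363, 0.2718]
tool_rot: [0.727, 0.687, 0.001, 0.0]
force: [1.2, -0.6, -0.4]
grip_width: -0.004
finger_force: 0.0
```

Run:
```python
from h import *
go(*loc(0,-10e-3),.228,-3)
d=cam('top','t1.png')
```

```text
t 4.0 p [0.5563 0.1363 0.2718] xax [0.056 0.998 0.001] yax [ 0.998 -0.056  0.002] z [ 0.003  0.001 -1.   ] F [ 1.2 -0.6 -0.4] w -0.004 ff 0.0 q [ 0.17  0.47 -0.72  1.67  0.34  1.12 -0.7 ]
tool y angle -3.19
turn -0.0034 dx 0.0241 dy 0.0016 dz 0.0438
```

Request:
play_rows --moves '[{"gripper":-1,"dx":0.012,"dy":0.001,"dz":0.022,"turn":0},{"gripper":-1,"dx":0.012,"dy":0,"dz":0.022,"turn":0},{"gripper":-1,"dx":0.02,"dy":0,"dz":0,"turn":0},{"gripper":-1,"dx":0.014,"dy":0,"dz":0,"turn":0},{"gripper":-1,"dx":0.014,"dy":0,"dz":-0.012,"turn":0},{"gripper":-1,"dx":0.014,"dy":0,"dz":-0.01,"turn":0},{"gripper":-1,"dx":0.014,"dy":0,"dz":-0.007,"turn":0},{"gripper":-1,"dx":0.014,"dy":0,"dz":-0.005,"turn":0}]'

```text
time_s: 5.05
position: [0.5623, 0.2482, 0.2623]
tool_rot: [0.726, 0.688, 0.0, 0.0]
force: [0.5, -3.0, 0.6]
grip_width: -0.002
finger_force: 1.4
```

```bash
cat >> h.py <<'E'
def local(P):
    c,s=np.cos(YAW),np.sin(YAW);q=P[...,:2]-C
    return np.stack([c*q[...,0]+s*q[...,1],-s*q[...,0]+c*q[...,1],P[...,2]],-1)
def prof(d):
    "door profile: z vs local y, off to the side of the tool"
    L=local(pts(d)); ok=d['z_map']>0
    for lo,hi in ((-85,-65),(60,85)):
        k=ok&(L[...,0]*1e3>lo)&(L[...,0]*1e3<hi)&(L[...,2]<.3)
        Q=L[k]*1e3; print((lo,hi),[(y,int(np.percentile(Q[abs(Q[:,1]-y)<5][:,2],90)),) for y in range(-40,160,10) if (abs(Q[:,1]-y)<5).sum()>3])
E
python3 - <<'E'
from h import *
go(*loc(0,107e-3),.267,-3)
for n in('scene','top'): prof(cam(n,n+'2.png'))
E
```

```text
t 5.05 p [0.5623 0.2482 0.2623] xax [0.053 0.999 0.   ] yax [ 0.999 -0.053  0.001] z [ 0.001  0.    -1.   ] F [ 0.5 -3.   0.6] w -0.002 ff 1.360419519428433 q [-0.04  0.55 -0.71  1.57  0.38  1.16 -0.88]
tool y angle -3.03
turn -0.0006 dx 0.0291 dy 0.0015 dz -0.0047
(-85, -65) [(-40, 93), (-30, 97), (-20, 95), (-10, 97), (0, 77), (10, 90), (20, 97), (30, 84), (40, 108), (50, 136), (60, 166), (70, 193), (110, 205), (120, 179), (130, 155), (140, 121), (150, 99)]
(60, 85) [(-40, 101), (-20, 99), (-10, 100), (10, 101), (40, 111), (50, 138), (60, 167), (70, 194), (80, 222), (90, 270), (100, 270), (110, 207), (120, 180), (130, 154), (140, 123), (150, 98)]
(-85, -65) []
(60, 85) [(-40, 53), (-30, 54), (-20, 70), (-10, 68), (0, 87), (10, 78), (20, 103), (30, 105), (40, 104)]
```

View pics/scene2.png

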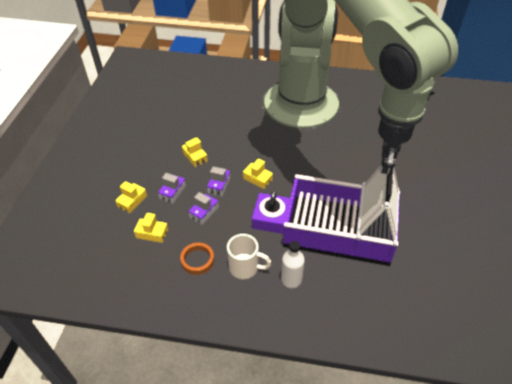

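The scene view shows the door now steep at (380,200), with the fingers behind its rail. I'll finish the fold.

Request:
play_rows --moves '[{"gripper":-1,"dx":0.01,"dy":0,"dz":-0.003,"turn":0},{"gripper":-1,"dx":0.01,"dy":0,"dz":-0.001,"turn":0},{"gripper":-1,"dx":0.007,"dy":0,"dz":0,"turn":0},{"gripper":-1,"dx":0.003,"dy":0,"dz":0,"turn":0}]'

```text
time_s: 5.65
position: [0.5635, 0.2776, 0.2651]
tool_rot: [0.725, 0.689, -0.0, 0.0]
force: [-1.9, -11.2, 4.1]
grip_width: 0.001
finger_force: 5.6
```

Run:
```python
from h import *
go(*loc(0,110e-3),.267,-3)
for n in('scene',): prof(cam(n,n+'3.png'))
```

```text
t 5.65 p [0.5635 0.2776 0.2651] xax [ 0.052  0.999 -0.   ] yax [ 0.999 -0.052 -0.   ] z [-0. -0. -1.] F [ -1.9 -11.2   4.1] w 0.001 ff 5.606738602509722 q [-0.1   0.58 -0.7   1.53  0.39  1.18 -0.92]
tool y angle -2.96
turn 0.0006 dx 0.0026 dy 0.0018 dz -0.0019
(-85, -65) [(-40, 94), (-30, 98), (-20, 92), (-10, 95), (0, 91), (10, 89), (20, 96), (30, 90), (40, 96), (50, 91), (60, 93), (70, 96), (80, 81), (90, 91), (100, 137), (110, 180)]
(60, 85) [(80, 102), (100, 141), (110, 213), (120, 278), (130, 260), (140, 164), (150, 97)]
```

Request:
play_rows --moves '[{"gripper":-1,"dx":0.002,"dy":0,"dz":0,"turn":0},{"gripper":-1,"dx":0.001,"dy":0,"dz":0,"turn":0}]'

```text
time_s: 5.95
position: [0.5638, 0.2777, 0.265]
tool_rot: [0.726, 0.688, -0.002, 0.001]
force: [-6.3, -18.4, 8.7]
grip_width: -0.0
finger_force: 9.4
```

Request:
play_rows --moves '[{"gripper":-1,"dx":-0.01,"dy":0,"dz":0,"turn":0},{"gripper":-1,"dx":-0.03,"dy":0,"dz":-0.02,"turn":0},{"gripper":0.2,"dx":-0.05,"dy":0,"dz":-0.02,"turn":0},{"gripper":0.2,"dx":-0.05,"dy":-0.02,"dz":0,"turn":0},{"gripper":0.2,"dx":-0.05,"dy":-0.02,"dz":0,"turn":0},{"gripper":0.2,"dx":-0.05,"dy":-0.02,"dz":0,"turn":0},{"gripper":0.2,"dx":-0.05,"dy":-0.02,"dz":0,"turn":0},{"gripper":0.2,"dx":-0.05,"dy":-0.02,"dz":0,"turn":0}]'

```text
time_s: 6.95
position: [0.4453, -0.0556, 0.3054]
tool_rot: [0.725, 0.688, 0.0, 0.0]
force: [1.6, 0.2, 0.1]
grip_width: 0.598
finger_force: 0.0
```

```bash
cat >> h.py <<'E'
def fitcooler(d):
    "refine cooler pose: rim (z~.1), fins (z~.042)"
    P=pts(d);ok=d['z_map']>0;L=local(P)*1e3
    near=ok&(abs(L[...,0])<110)&(abs(L[...,1])<165)
    rim=L[near&(L[...,2]>92)&(L[...,2]<106)]
    print('rim n',len(rim))
    for lab,k in (('x+',(rim[:,0]>60)&(rim[:,1]<60)),('x-',(rim[:,0]<-60)&(rim[:,1]<60))):
        q=rim[k]
        if len(q)>20:
            s,i=np.polyfit(q[:,1],q[:,0],1); print(lab,'n',len(q),'x at y=0',round(i,2),'slope deg',round(np.degrees(s),2),'range y',q[:,1].min().round(),q[:,1].max().round(),'width',np.percentile(q[:,0],[2,98]).round(1),'z',np.median(q[:,2]).round(1))
    q=rim[(rim[:,1]<-120)&(abs(rim[:,0])<70)]
    if len(q)>20:
        s,i=np.polyfit(q[:,0],q[:,1],1); print('y- n',len(q),'y',round(i,2),'slope',round(np.degrees(s),2),np.percentile(q[:,1],[2,98]).round(1))
    pod=L[near*0+ok.astype(int)>0] if 0 else L[ok&purple(d)&(abs(L[...,2]-50)<6)&(L[...,1]<-140)&(L[...,1]>-260)&(abs(L[...,0])<70)]
    if len(pod)>50: print('pod',rect(pod/1e3),np.median(pod[:,2]))
    g=d['color'].max(-1).astype(float)
    k=near&(abs(L[...,2]-42)<5)&(abs(L[...,0])<70)&(L[...,1]<60)
    q=L[k]
    if len(q)>100:
        best=max(((np.cos(2*np.pi*(q[:,1]+s*q[:,0]-o)/20).mean(),o,np.degrees(s)) for o in np.arange(-10,10,.25) for s in np.radians(np.arange(-2,2.1,.25))))
        print('fins n',len(q),'score,offset of a fin (expect -35-10=-5 mod 20 ->-5),slope',np.round(best,2),'z',np.median(q[:,2]).round(1))
E
python3 - <<'E'
from h import *
st()
for n in('scene','top'):
    print(n);d=cam(n,n+'4.png'); feet(d); fitcooler(d)
    prof(d)
E
```

```text
t 6.95 p [ 0.4453 -0.0556  0.3054] xax [0.052 0.999 0.   ] yax [ 0.999 -0.052  0.001] z [ 0.001  0.    -1.   ] F [1.6 0.2 0.1] w 0.598 ff 0.0 q [ 0.61  0.21 -0.72  1.92  0.15  1.07 -0.22]
scene
foot px [218. 182.] purple z 0.0297 all rect (array([ 476.6, -213.5]), array([143.2,  47.7]), -8.4) purple rect (array([ 447.6, -217.3]), array([84.4, 61.8]), -4.1) grip top [ 0.449  -0.2091  0.0647] (array([ 489.2, -212. ]), array([116.9,  42.4]), -4.4)
foot px [170. 188.] purple z 0.0297 all rect (array([ 498.1, -343.4]), array([84.5, 49.4]), -16.9) purple rect (array([ 482.2, -352.7]), array([108.5,  71.8]), -14.9) grip top [ 0.4993 -0.343   0.0649] (array([ 498.3, -344.4]), array([42.9, 27.6]), 78.6)
big [ 252  179  144   84 3942] [0.581 0.116 0.054]
foot px [202. 208.] purple z 0.0298 all rect (array([ 542.8, -221.4]), array([122.2,  52. ]), -28.7) purple rect (array([ 547.1, -235.5]), array([101.1,  72.6]), -28.7) grip top [ 0.5621 -0.2292  0.0654] (array([ 560.5, -229.5]), array([43.3, 27.7]), 65.6)
rim n 1077
x+ n 393 x at y=0 90.12 slope deg 1.32 range y -148.0 60.0 width [67.8 95.4] 
[... 2123 characters left out ...]
m n 805
x+ n 314 x at y=0 88.61 slope deg -0.06 range y -147.0 59.0 width [84.1 94.5] z 102.9
x- n 322 x at y=0 -89.57 slope deg -2.11 range y -147.0 60.0 width [-94.1 -66.8] z 102.9
fins n 1405 score,offset of a fin (expect -35-10=-5 mod 20 ->-5),slope [ 0.73 -5.   -0.25] z 42.2
(-85, -65) [(-40, 104), (-30, 101), (-20, 100), (-10, 46), (0, 44), (10, 44), (20, 95), (30, 69), (40, 61), (50, 45), (60, 43), (70, 44), (80, 45), (90, 100), (100, 127), (110, 214), (120, 280), (130, 279), (140, 97)]
(60, 85) [(-40, 74), (-30, 46), (-20, 93), (-10, 69), (0, 48), (10, 44), (20, 104), (30, 64), (40, 87), (50, 47), (60, 97), (70, 45), (80, 88), (90, 99), (100, 123), (110, 206), (120, 280), (130, 282)]
```

View pics/top4.png

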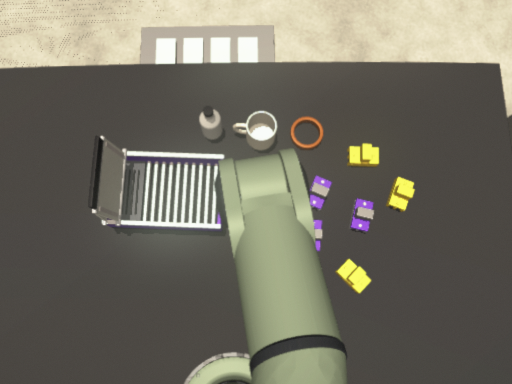

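The top view shows the door folded back to back at (105,180), the cooler fins clear at (185,193), and the feet unmoved. The fin phase agrees with my cupboard pose. Next is the foot at (0.446, -0.208).

```bash
sed -i 's/YAW=np.radians(-3.0)/YAW=np.radians(-2.85)/' h.py
python3 - <<'E'
from h import *
go(.4462,-.2077,.12,-6.6)
E
```

```text
t 7.05 p [ 0.4442 -0.059   0.3052] xax [ 0.059  0.998 -0.002] yax [ 0.998 -0.059 -0.   ] z [-0.    -0.002 -1.   ] F [1.  1.8 0.5] w 0.603 ff 0.0 q [ 0.62  0.21 -0.71  1.92  0.16  1.07 -0.22]
tool y angle -3.37
turn 0.0563 dx -0.1475 dy 0.019 dz 0.1852
```

Request:
play_rows --moves '[{"gripper":0.2,"dx":0,"dy":0,"dz":0,"turn":0.06},{"gripper":0.2,"dx":-0.037,"dy":0.005,"dz":0.03,"turn":0},{"gripper":0.2,"dx":-0.037,"dy":0.005,"dz":0.03,"turn":0},{"gripper":0.2,"dx":-0.037,"dy":0.005,"dz":0.03,"turn":0},{"gripper":0.2,"dx":-0.037,"dy":0.004,"dz":0.03,"turn":0},{"gripper":0.2,"dx":0,"dy":0,"dz":0.03,"turn":0},{"gripper":0.2,"dx":0,"dy":0,"dz":0.03,"turn":0},{"gripper":0.2,"dx":0,"dy":0,"dz":0,"turn":0}]'

```text
time_s: 8.05
position: [0.4478, -0.2026, 0.124]
tool_rot: [0.745, 0.667, -0.0, -0.001]
force: [-0.7, 0.3, 0.2]
grip_width: 0.601
finger_force: 0.0
```

Run:
```python
from h import *
go(.4462,-.2077,.036,-6.6)
```

```text
t 8.05 p [ 0.4478 -0.2026  0.124 ] xax [0.111 0.994 0.001] yax [ 0.994 -0.111 -0.003] z [-0.002  0.002 -1.   ] F [-0.7  0.3  0.2] w 0.601 ff 0.0 q [ 0.71  0.52 -0.53  2.02  0.39  0.71 -0.18]
tool y angle -6.4
turn 0.0035 dx -0.0052 dy -0.001 dz 0.088
```

Request:
play_rows --moves '[{"gripper":0.2,"dx":-0.005,"dy":-0.001,"dz":0.02,"turn":0.003},{"gripper":0.2,"dx":0,"dy":0,"dz":0.03,"turn":0},{"gripper":0.2,"dx":0,"dy":0,"dz":0.025,"turn":0},{"gripper":0.2,"dx":0,"dy":0,"dz":0.012,"turn":0},{"gripper":0.2,"dx":0,"dy":0,"dz":0,"turn":0}]'

```text
time_s: 8.68
position: [0.4473, -0.208, 0.0387]
tool_rot: [0.747, 0.665, 0.0, 0.0]
force: [-0.4, 0.5, 0.6]
grip_width: 0.6
finger_force: 0.0
```

Run:
```python
from h import *
go(.4462,-.2077,.036,-6.6)
d=cam('scene'); feet(d)
```

```text
t 8.68 p [ 0.4473 -0.208   0.0387] xax [ 0.115  0.993 -0.   ] yax [ 0.993 -0.115  0.   ] z [ 0. -0. -1.] F [-0.4  0.5  0.6] w 0.6 ff 0.0 q [ 0.63  0.66 -0.42  2.06  0.52  0.53 -0.29]
tool y angle -6.58
turn 0.0003 dx 0.0002 dy -0.0011 dz 0.0027
foot px [171. 188.] purple z 0.0299 all rect (array([ 497.9, -344.4]), array([84.2, 50.7]), -14.9) purple rect (array([ 481.9, -350.8]), array([109.8,  69.2]), -13.6) grip top [ 0.4996 -0.343   0.0657] (array([ 497.2, -343.9]), array([44. , 30.3]), 74.5)
foot px [215. 185.] purple z 0.0292 all rect (array([ 486. , -213.8]), array([124.8,  48.6]), -5.4) purple rect (array([ 466.2, -223.2]), array([73. , 42.8]), 63.4) grip top [ 0.4868 -0.2074  0.0696] (array([ 501.3, -216.5]), array([94.2, 19.1]), -29.2)
big [ 252  179  144   84 3940] [0.581 0.116 0.054]
foot px [202. 208.] purple z 0.0299 all rect (array([ 543.1, -221.3]), array([121.3,  47. ]), -24.7) purple rect (array([ 544.8, -235.7]), array([106. ,  71.6]), -24.7) grip top [ 0.562  -0.2293  0.0657] (array([ 560.3, -229.6]), array([45.4, 26.8]), 62.8)
```

Now I'll close and lift.

Request:
play_rows --moves '[{"gripper":-1,"dx":0,"dy":0,"dz":0.001,"turn":0},{"gripper":-1,"dx":0,"dy":0,"dz":0,"turn":0},{"gripper":-1,"dx":0,"dy":0,"dz":0,"turn":0},{"gripper":-1,"dx":0,"dy":0,"dz":0,"turn":0},{"gripper":-1,"dx":0,"dy":0,"dz":-0.02,"turn":0},{"gripper":-1,"dx":0,"dy":0,"dz":-0.03,"turn":0},{"gripper":-1,"dx":0,"dy":0,"dz":-0.03,"turn":0},{"gripper":-1,"dx":0,"dy":0,"dz":0,"turn":0}]' --force 90

```text
time_s: 9.72
position: [0.4478, -0.2087, 0.1191]
tool_rot: [0.747, 0.665, 0.001, 0.002]
force: [0.5, 0.2, -4.1]
grip_width: 0.265
finger_force: 89.2
```

Run:
```python
from h import *
go(*loc(0,.025),.19,np.degrees(YAW))
```

```text
t 9.72 p [ 0.4478 -0.2087  0.1191] xax [ 0.115  0.993 -0.001] yax [ 0.993 -0.115  0.003] z [ 0.003 -0.002 -1.   ] F [ 0.5  0.2 -4.1] w 0.265 ff 89.17831063270569 q [ 0.72  0.52 -0.53  2.02  0.41  0.69 -0.18]
tool y angle -6.62
turn -0.0658 dx 0.4091 dy 0.0929 dz -0.0709
```

Request:
play_rows --moves '[{"gripper":-1,"dx":0,"dy":0,"dz":-0.025,"turn":-0.066},{"gripper":-1,"dx":0.03,"dy":0.01,"dz":-0.03,"turn":0},{"gripper":-1,"dx":0.045,"dy":0.01,"dz":-0.02,"turn":0},{"gripper":-1,"dx":0.045,"dy":0.01,"dz":0,"turn":0},{"gripper":-1,"dx":0.045,"dy":0.01,"dz":0,"turn":0},{"gripper":-1,"dx":0.045,"dy":0.01,"dz":0,"turn":0},{"gripper":-1,"dx":0.045,"dy":0.01,"dz":0,"turn":0},{"gripper":-1,"dx":0.045,"dy":0.01,"dz":0,"turn":0}]'

```text
time_s: 10.72
position: [0.5315, 0.0893, 0.1912]
tool_rot: [0.724, 0.689, -0.001, -0.0]
force: [0.7, -1.5, -4.0]
grip_width: 0.269
finger_force: 89.3
```

Request:
play_rows --moves '[{"gripper":-1,"dx":0.045,"dy":0.01,"dz":0,"turn":0},{"gripper":-1,"dx":0.035,"dy":0.01,"dz":0,"turn":0},{"gripper":-1,"dx":0.02,"dy":0.003,"dz":0,"turn":0},{"gripper":-1,"dx":0.01,"dy":0,"dz":0,"turn":0},{"gripper":-1,"dx":0,"dy":0,"dz":0,"turn":0}]'

```text
time_s: 11.35
position: [0.5597, 0.1964, 0.1919]
tool_rot: [0.724, 0.69, -0.0, -0.0]
force: [0.2, 1.0, -3.8]
grip_width: 0.261
finger_force: 89.1
```

Run:
```python
from h import *
go(*loc(0,.025),.056,np.degrees(YAW))
for n in('scene','top'):
    d=cam(n,n+'5.png'); print(n); fitcooler(d)
    L=local(pts(d))*1e3;k=purple(d)&(L[...,2]>115)&(L[...,2]<220)&(abs(L[...,0])<100)&(L[...,1]>-40)
    if k.sum()>20: print('held purple',k.sum(),rect(L[k]/1e3),L[k].mean(0))
```

```text
t 11.35 p [0.5597 0.1964 0.1919] xax [ 0.049  0.999 -0.001] yax [ 0.999 -0.049 -0.001] z [-0.001 -0.001 -1.   ] F [ 0.2  1.  -3.8] w 0.261 ff 89.13360714912415 q [-0.01  0.58 -0.63  1.7   0.4   0.99 -0.83]
tool y angle -2.81
turn 0.0008 dx -0.0011 dy 0.0013 dz 0.1359
scene
rim n 999
x+ n 401 x at y=0 90.04 slope deg 1.44 range y -149.0 59.0 width [66.3 95.4] z 100.0
x- n 264 x at y=0 -88.63 slope deg -1.59 range y -149.0 60.0 width [-95.8 -69.2] z 99.8
y- n 115 y -144.52 slope 0.09 [-148.5 -140.6]
pod (array([  -8.2, -194.4]), array([121.7, 107.5]), -0.1) 48.44437932157919
fins n 695 score,offset of a fin (expect -35-10=-5 mod 20 ->-5),slope [ 0.75 -5.75  0.  ] z 40.4
held purple 190 (array([ 1.8, 24.1]), array([81.9, 45.7]), 0.0) [ 25.50071331  22.98331089 182.32038891]
top
rim n 447
x+ n 227 x at y=0 92.99 slope deg 4.21 range y -147.0 -10.0 width [63.8 94.4] z 102.6
y- n 130 y -143.09 slope 0.23 [-146.8 -138.9]
pod (array([  -0.4, -196.6]), array([101.1, 100.2]), -0.0) 50.34164760221338
fins n 179 score,offset of a fin (expect -35-10=-5 mod 20 ->-5),slope [ 0.67 -4.    0.25] z 42.6
```

View pics/scene5.png

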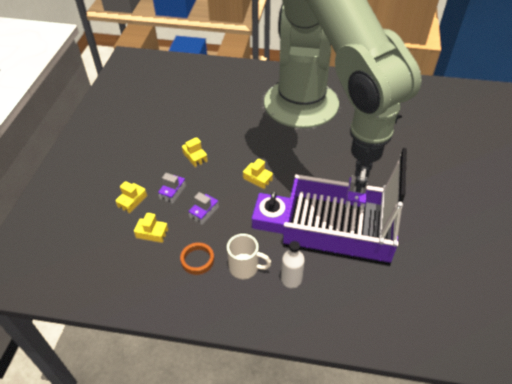

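The scene view shows the foot held above the right-hand fins at (358,195). It is level and its y matches the gap within about 0.2 mm. I'll lower it.

Request:
play_rows --moves '[{"gripper":-1,"dx":0,"dy":0.001,"dz":0.03,"turn":0},{"gripper":-1,"dx":0,"dy":0,"dz":0.03,"turn":0},{"gripper":-1,"dx":0,"dy":0,"dz":0.03,"turn":0},{"gripper":-1,"dx":0,"dy":0,"dz":0.012,"turn":0},{"gripper":-1,"dx":0,"dy":0,"dz":0,"turn":0},{"gripper":-1,"dx":0,"dy":0,"dz":0,"turn":0}]'

```text
time_s: 12.2
position: [0.5616, 0.1969, 0.0915]
tool_rot: [0.724, 0.689, 0.001, 0.0]
force: [-0.8, 0.3, -3.7]
grip_width: 0.268
finger_force: 89.0
```

```bash
cat >> h.py <<'E'
def held(d,z0,z1,y0,y1):
    L=local(pts(d))*1e3;k=purple(d)&(L[...,2]>z0)&(L[...,2]<z1)&(abs(L[...,0])<75)&(L[...,1]>y0)&(L[...,1]<y1)
    if k.sum()>10: print('held purple',k.sum(),rect(L[k]/1e3),np.percentile(L[k],[2,50,98],axis=0).round(1).tolist())
E
python3 - <<'E'
from h import *
go(*loc(0,.025),.0578,np.degrees(YAW))
for n in('scene',):
    d=cam(n,n+'6.png'); print(n); held(d,60,95,-20,70); fitcooler(d)
E
```

```text
t 12.2 p [0.5616 0.1969 0.0915] xax [0.049 0.999 0.001] yax [ 0.999 -0.049  0.001] z [ 0.001  0.    -1.   ] F [-0.8  0.3 -3.7] w 0.268 ff 88.98903608322144 q [-0.05  0.71 -0.56  1.77  0.5   0.81 -0.91]
tool y angle -2.83
turn 0.0004 dx -0.0016 dy -0.0005 dz 0.0337
scene
held purple 146 (array([ 4.4, 23.6]), array([82.1, 43.6]), -0.5) [[-25.8, 1.9, 76.8], [29.0, 21.0, 83.5], [42.9, 43.5, 88.0]]
rim n 1022
x+ n 406 x at y=0 90.04 slope deg 1.44 range y -148.0 60.0 width [68.6 94.8] z 99.8
x- n 245 x at y=0 -89.59 slope deg -2.24 range y -149.0 4.0 width [-96.8 -67. ] z 99.5
y- n 118 y -144.43 slope -0.38 [-148.3 -140.5]
pod (array([  -6.3, -194.3]), array([121.5, 108. ]), 0.2) 47.77185816238594
fins n 603 score,offset of a fin (expect -35-10=-5 mod 20 ->-5),slope [ 0.73 -5.5  -0.25] z 40.3
```

Request:
play_rows --moves '[{"gripper":-1,"dx":-0.001,"dy":0,"dz":0.006,"turn":0},{"gripper":-1,"dx":0,"dy":0,"dz":0.006,"turn":0},{"gripper":-1,"dx":0,"dy":0,"dz":0.004,"turn":0},{"gripper":-1,"dx":0,"dy":0,"dz":0,"turn":0}]'

```text
time_s: 12.75
position: [0.5607, 0.1958, 0.0739]
tool_rot: [0.724, 0.69, -0.0, -0.0]
force: [-0.2, 0.3, -3.4]
grip_width: 0.266
finger_force: 89.0
```

Request:
play_rows --moves '[{"gripper":-1,"dx":0,"dy":0,"dz":0.006,"turn":0},{"gripper":-1,"dx":0,"dy":0,"dz":0.006,"turn":0},{"gripper":-1,"dx":0,"dy":0,"dz":0.004,"turn":0},{"gripper":-1,"dx":0,"dy":0,"dz":0.002,"turn":0},{"gripper":-1,"dx":0,"dy":0,"dz":0,"turn":0}]'

```text
time_s: 13.38
position: [0.5608, 0.1958, 0.0582]
tool_rot: [0.724, 0.69, -0.0, 0.001]
force: [-14.8, -6.1, 39.5]
grip_width: 0.263
finger_force: 95.2
```

Request:
play_rows --moves '[{"gripper":-1,"dx":0,"dy":0,"dz":-0.003,"turn":0},{"gripper":0.2,"dx":0,"dy":0,"dz":0,"turn":0},{"gripper":0.2,"dx":0,"dy":0,"dz":0,"turn":0},{"gripper":0.2,"dx":0,"dy":0,"dz":0,"turn":0},{"gripper":0.2,"dx":0,"dy":0,"dz":-0.02,"turn":0},{"gripper":0.2,"dx":0,"dy":0,"dz":-0.04,"turn":0},{"gripper":0.2,"dx":0,"dy":0,"dz":-0.05,"turn":0},{"gripper":0.2,"dx":0,"dy":0,"dz":-0.05,"turn":0}]'

```text
time_s: 14.38
position: [0.5607, 0.1959, 0.2223]
tool_rot: [0.724, 0.69, 0.0, -0.0]
force: [0.4, -0.7, -0.3]
grip_width: 0.602
finger_force: 0.0
```

Request:
play_rows --moves '[{"gripper":0.2,"dx":-0.05,"dy":-0.01,"dz":0,"turn":0},{"gripper":0.2,"dx":-0.05,"dy":-0.01,"dz":0,"turn":0},{"gripper":0.2,"dx":-0.05,"dy":-0.01,"dz":0,"turn":0},{"gripper":0.2,"dx":-0.05,"dy":-0.01,"dz":0,"turn":0},{"gripper":0.2,"dx":-0.05,"dy":-0.01,"dz":0,"turn":0}]'

```text
time_s: 15.0
position: [0.4983, -0.0529, 0.2206]
tool_rot: [0.724, 0.69, 0.0, 0.001]
force: [1.1, 0.2, -0.3]
grip_width: 0.602
finger_force: 0.0
```

Run:
```python
from h import *
for n in('scene','top'):
    d=cam(n,n+'7.png'); print(n); held(d,35,70,-20,70); fitcooler(d); feet(d)
    L=local(pts(d))*1e3;k=(L[...,2]>80)&(L[...,2]<97)&(abs(L[...,0])<30)&(abs(L[...,1]-25)<40);print('block top',k.sum(),L[k].mean(0),rect(L[k]/1e3))
go(.4968,-.3441,.12,-14.5)
```

```text
scene
held purple 142 (array([ 5.3, 23. ]), array([74.6, 44.4]), 1.0) [[-21.5, 1.1, 45.4], [24.8, 22.2, 50.0], [41.6, 44.9, 55.4]]
rim n 1081
x+ n 404 x at y=0 90.14 slope deg 1.41 range y -148.0 59.0 width [68.3 95.3] z 100.0
x- n 334 x at y=0 -88.07 slope deg -1.23 range y -149.0 60.0 width [-96.  -69.3] z 99.5
y- n 114 y -144.53 slope -0.11 [-148.4 -140.7]
pod (array([  -7.6, -194. ]), array([121.7, 107.5]), 0.4) 48.132598680553414
fins n 614 score,offset of a fin (expect -35-10=-5 mod 20 ->-5),slope [ 0.7  -5.5  -0.25] z 40.7
foot px [171. 188.] purple z 0.0294 all rect (array([ 497.6, -343.6]), array([82.7, 47.8]), -15.2) purple rect (array([ 482.4, -351.1]), array([107.7,  69.7]), -15.6) grip top [ 0.4994 -0.3431  0.0653] (array([ 498.4, -342.8]), array([43. , 27.5]), 75.0)
big [ 252  178  144   85 3944] [0.581 0.116 0.053]
foot px [202. 208.] purple z 0.0297 all rect (array([ 560.3, -229.4]), array([84.2, 50.7]), -23.8) purple rect (array([ 546.3, -236.9]), array([104.1,  71.2]), -22.7) grip top [ 0.5621 -0.2295  0.0652] (array([ 560.1, -230.6]), array([45.1, 28.2]), 70.1)
foo
[... 2261 characters left out ...]
), 83.0) grip top [0.5509 0.1932 0.0772] (array([548.8, 196.9]), array([39.1, 35. ]), 62.6)
foot px [361. 215.] purple z 0.0328 all rect (array([ 497.2, -343.9]), array([81.5, 47.9]), -14.4) purple rect (array([ 496.3, -347.2]), array([81.5, 54.1]), -14.3) grip top [ 0.4964 -0.3433  0.0681] (array([ 496.6, -344.4]), array([44.4, 25. ]), 73.8)
block top 170 [ 1.03294245 23.22225754 88.47763255] (array([ 1.5, 24.5]), array([43.2, 24.2]), -88.8)
t 15.1 p [ 0.4974 -0.0567  0.2203] xax [ 0.055  0.998 -0.002] yax [ 0.998 -0.055 -0.   ] z [-0.    -0.002 -1.   ] F [ 0.4  0.9 -0.5] w 0.6 ff 0.0 q [ 0.5   0.4  -0.65  1.91  0.3   0.93 -0.35]
tool y angle -3.17
turn 0.1978 dx -0.2784 dy 0.0713 dz 0.1003
```

The first foot is fully down (block top 88 mm, plate 52.6 mm). Next is the foot at (0.560, -0.229).

Run:
```python
from h import *
go(.5600,-.2290,.12,-24.0)
```

```text
t 15.1 p [ 0.4974 -0.0567  0.2203] xax [ 0.055  0.998 -0.002] yax [ 0.998 -0.055 -0.   ] z [-0.    -0.002 -1.   ] F [ 0.4  0.9 -0.5] w 0.6 ff 0.0 q [ 0.5   0.4  -0.65  1.91  0.3   0.93 -0.35]
tool y angle -3.17
turn 0.3636 dx -0.1319 dy 0.1272 dz 0.1003
```

Request:
play_rows --moves '[{"gripper":0.2,"dx":0,"dy":0,"dz":0,"turn":0.183},{"gripper":0.2,"dx":0,"dy":0,"dz":0,"turn":0.183},{"gripper":0.2,"dx":-0.032,"dy":0.032,"dz":0.02,"turn":0},{"gripper":0.2,"dx":-0.032,"dy":0.032,"dz":0.02,"turn":0},{"gripper":0.2,"dx":-0.032,"dy":0.032,"dz":0.02,"turn":0},{"gripper":0.2,"dx":-0.034,"dy":0.031,"dz":0.02,"turn":0},{"gripper":0.2,"dx":0,"dy":0,"dz":0.02,"turn":0},{"gripper":0.2,"dx":0,"dy":0,"dz":0,"turn":0}]'

```text
time_s: 16.1
position: [0.5621, -0.2207, 0.1189]
tool_rot: [0.837, 0.546, -0.0, -0.001]
force: [0.5, 1.3, 0.7]
grip_width: 0.602
finger_force: 0.0
```

Run:
```python
from h import *
go(.5600,-.2290,.037,-24.0)
feet(cam('scene'))
go(.5600,-.2290,.037,-24.0)
```

```text
t 16.1 p [ 0.5621 -0.2207  0.1189] xax [0.403 0.915 0.001] yax [ 0.915 -0.403 -0.002] z [-0.001  0.001 -1.   ] F [0.5 1.3 0.7] w 0.602 ff 0.0 q [ 0.59  0.66 -0.46  1.73  0.37  0.84 -0.45]
tool y angle -23.75
turn 0.0044 dx -0.0084 dy 0.0015 dz 0.0819
foot px [170. 189.] purple z 0.0294 all rect (array([ 498. , -343.1]), array([84.9, 49. ]), -16.8) purple rect (array([ 540.1, -328.3]), array([207.3,  78.2]), 27.1) grip top [ 0.4998 -0.3426  0.0653] (array([ 498.3, -342.6]), array([44. , 28.5]), 80.5)
big [ 252  179  144   84 3932] [0.581 0.116 0.053]
foot px [202. 208.] purple z 0.0296 all rect (array([ 559.5, -229.8]), array([82.5, 48.5]), -24.2) purple rect (array([ 546.6, -236.2]), array([100.8,  70.4]), -24.7) grip top [ 0.563  -0.2287  0.0653] (array([ 560.7, -231.4]), array([46.6, 25.3]), 65.0)
foot px [349. 228.] purple z 0.0498 all rect (array([594. , 191.9]), array([116.7,  69.1]), -1.3) purple rect (array([584.6, 192.3]), array([45.8, 36.7]), 85.6) grip top [0.5862 0.1903 0.0716] (array([608.3, 179. ]), array([95.2, 37.5]), -22.5)
t 16.15 p [ 0.5626 -0.2204  0.12  ] xax [0.402 0.916 0.001] yax [ 0.916 -0.402 -0.   ] z [-0.     0.001 -1.   ] F [ 0.4 -0.2  0. ] w 0.602 ff 0.0 q [ 0.59  0.66 -0.46  1.73  0.37  0.84 -0.45]
tool y angle -23.71
turn 0.0051 dx -0.0089 dy 0.0011 dz 0.083
```

Request:
play_rows --moves '[{"gripper":0.2,"dx":-0.009,"dy":0.001,"dz":0.01,"turn":0.005},{"gripper":0.2,"dx":0,"dy":0,"dz":0.03,"turn":0},{"gripper":0.2,"dx":0,"dy":0,"dz":0.028,"turn":0},{"gripper":0.2,"dx":0,"dy":0,"dz":0.015,"turn":0},{"gripper":0.2,"dx":0,"dy":0,"dz":0,"turn":0},{"gripper":0.2,"dx":0,"dy":0,"dz":0,"turn":0}]'

```text
time_s: 16.9
position: [0.5604, -0.2304, 0.0373]
tool_rot: [0.839, 0.544, 0.0, 0.001]
force: [-0.6, 0.3, 0.8]
grip_width: 0.605
finger_force: 0.0
```

Run:
```python
from h import *
go(.5600,-.2290,.037,-24.0)
```

```text
t 16.9 p [ 0.5604 -0.2304  0.0373] xax [0.408 0.913 0.   ] yax [ 0.913 -0.408  0.001] z [ 0.001 -0.    -1.   ] F [-0.6  0.3  0.8] w 0.605 ff 0.0 q [ 0.57  0.77 -0.4   1.76  0.44  0.69 -0.5 ]
tool y angle -24.07
turn -0.0011 dx 0.0011 dy -0.0009 dz 0.0003
```

Request:
play_rows --moves '[{"gripper":-1,"dx":0.001,"dy":0,"dz":0,"turn":0},{"gripper":-1,"dx":0,"dy":0,"dz":0,"turn":0},{"gripper":-1,"dx":0,"dy":0,"dz":0,"turn":0},{"gripper":-1,"dx":0,"dy":0,"dz":0,"turn":0},{"gripper":-1,"dx":0,"dy":0,"dz":-0.02,"turn":0},{"gripper":-1,"dx":0,"dy":0,"dz":-0.03,"turn":0},{"gripper":-1,"dx":0,"dy":0,"dz":-0.04,"turn":0},{"gripper":-1,"dx":0,"dy":0,"dz":0,"turn":0}]'

```text
time_s: 17.9
position: [0.5617, -0.2299, 0.13]
tool_rot: [0.839, 0.544, 0.002, 0.002]
force: [0.3, -0.1, -6.5]
grip_width: 0.271
finger_force: 89.2
```

Run:
```python
from h import *
go(*loc(0,-.035),.19,np.degrees(YAW))
```

```text
t 17.9 p [ 0.5617 -0.2299  0.13  ] xax [0.408 0.913 0.   ] yax [ 0.913 -0.408  0.005] z [ 0.005 -0.002 -1.   ] F [ 0.3 -0.1 -6.5] w 0.271 ff 89.23208355903625 q [ 0.61  0.65 -0.46  1.72  0.37  0.85 -0.44]
tool y angle -24.08
turn -0.3706 dx 0.3646 dy -0.0219 dz -0.06
```

Request:
play_rows --moves '[{"gripper":-1,"dx":0,"dy":0,"dz":-0.02,"turn":-0.124},{"gripper":-1,"dx":0,"dy":0,"dz":-0.02,"turn":-0.124},{"gripper":-1,"dx":0,"dy":0,"dz":-0.02,"turn":-0.123},{"gripper":-1,"dx":0.035,"dy":-0.002,"dz":0,"turn":0},{"gripper":-1,"dx":0.045,"dy":-0.003,"dz":0,"turn":0},{"gripper":-1,"dx":0.045,"dy":-0.003,"dz":0,"turn":0},{"gripper":-1,"dx":0.045,"dy":-0.003,"dz":0,"turn":0},{"gripper":-1,"dx":0.045,"dy":-0.003,"dz":0,"turn":0}]'

```text
time_s: 18.9
position: [0.5562, -0.0127, 0.1859]
tool_rot: [0.724, 0.69, -0.0, -0.0]
force: [1.3, -0.3, -4.8]
grip_width: 0.268
finger_force: 89.4
```

Request:
play_rows --moves '[{"gripper":-1,"dx":0.045,"dy":-0.003,"dz":0,"turn":0},{"gripper":-1,"dx":0.045,"dy":-0.003,"dz":0,"turn":0},{"gripper":-1,"dx":0.035,"dy":-0.002,"dz":0,"turn":0},{"gripper":-1,"dx":0.018,"dy":0,"dz":0,"turn":0},{"gripper":-1,"dx":0.005,"dy":0,"dz":0,"turn":0},{"gripper":-1,"dx":0,"dy":0,"dz":0,"turn":0}]'

```text
time_s: 19.65
position: [0.5561, 0.1332, 0.186]
tool_rot: [0.725, 0.689, -0.0, 0.0]
force: [0.1, -0.5, -4.8]
grip_width: 0.268
finger_force: 89.3
```

Run:
```python
from h import *
for n in('scene','top'):
    d=cam(n,n+'8.png'); print(n); held(d,115,220,-80,20); fitcooler(d)
    if n=='scene':feet(d,False)
go(*loc(0,-.035),.0578,np.degrees(YAW))
```

```text
scene
held purple 174 (array([ 18.1, -39.7]), array([46.6, 46.1]), 0.5) [[2.3, -61.8, 172.1], [27.2, -38.6, 178.5], [40.7, -17.3, 182.8]]
rim n 999
x+ n 396 x at y=0 90.13 slope deg 1.28 range y -149.0 60.0 width [71.7 95.4] z 100.0
x- n 261 x at y=0 -87.8 slope deg -0.7 range y -149.0 60.0 width [-95.5 -73.8] z 99.3
y- n 113 y -144.53 slope -0.1 [-148.7 -140.5]
pod (array([  -8.2, -194.5]), array([120.4, 108.2]), -0.1) 47.939039753074226
fins n 613 score,offset of a fin (expect -35-10=-5 mod 20 ->-5),slope [ 0.68 -5.75 -0.25] z 40.7
foot px [171. 188.] purple z 0.0298 all rect (array([ 497.7, -343.8]), array([82.9, 48.2]), -14.3) purple rect (array([ 482.3, -350.9]), array([107.9,  69.8]), -16.7) grip top [ 0.4993 -0.3429  0.0649] (array([ 498.5, -342.7]), array([47.5, 26.7]), 70.9)
foot px [349. 228.] purple z 0.05 all rect (array([594.9, 192.5]), array([121. ,  66.9]), -3.0) purple rect (array([585.2, 191.8]), array([46.7, 38.2]), 83.0) grip top [0.5816 0.192  0.07  ] (array([612.9, 185. ]), array([91.5, 41.2]), -11.9)
top
rim n 348
x+ n 112 x at y=0 117.13 slope deg 14.97 range y -147.0 -90.0 width [61.6 94.2] z 102.3
x- n 106 x at y=0 -89.66 slope deg 0.83 range y -14.0 60.0 width [-94.3 -84.3] z 103.1
y- n 32 y -146.72 slope 3.57 [-146.2 -140. ]
pod (array([  -0.2, -198.9]), array([101.1,  95.4]), -0.1) 50.25272282740212
fins n 109 score,offset of a fin (expect -35-10=-5 mod 20 ->-5),slope [ 0.69 -6.    0.5 ] z 42.6
t 19.75 p [0.5562 0.1328 0.1861] xax [ 0.051  0.999 -0.001] yax [ 0.999 -0.051 -0.   ] z [-0.    -0.001 -1.   ] F [ 0.5 -0.5 -5.3] w 0.267 ff 89.33986902236938 q [ 0.11  0.56 -0.63  1.76  0.39  0.95 -0.74]
tool y angle -2.91
turn -0.001 dx 0.0026 dy 0.0016 dz 0.1283
```

Request:
play_rows --moves '[{"gripper":-1,"dx":0.0035,"dy":0.0015,"dz":0.03,"turn":0},{"gripper":-1,"dx":0,"dy":0,"dz":0.03,"turn":0},{"gripper":-1,"dx":0,"dy":0,"dz":0.025,"turn":0},{"gripper":-1,"dx":0,"dy":0,"dz":0.01,"turn":0},{"gripper":-1,"dx":0,"dy":0,"dz":0,"turn":0},{"gripper":-1,"dx":0,"dy":0,"dz":0,"turn":0}]'

```text
time_s: 20.5
position: [0.5583, 0.1377, 0.0923]
tool_rot: [0.724, 0.689, 0.001, 0.0]
force: [0.2, -0.4, -5.0]
grip_width: 0.265
finger_force: 89.1
```

Run:
```python
from h import *
d=cam('scene','scene9.png'); held(d,60,95,-80,2)
go(*loc(0,-.035),.0578,np.degrees(YAW))
```

```text
held purple 140 (array([ 27.8, -36. ]), array([44. , 30.7]), 89.8) [[13.8, -57.2, 77.4], [29.1, -36.4, 84.7], [42.1, -14.8, 89.6]]
t 20.55 p [0.5583 0.1377 0.0923] xax [0.049 0.999 0.   ] yax [ 0.999 -0.049  0.001] z [ 0.001  0.    -1.   ] F [ 0.1 -0.6 -5.2] w 0.266 ff 89.1012704372406 q [ 0.05  0.68 -0.56  1.82  0.5   0.78 -0.83]
tool y angle -2.83
turn 0.0004 dx -0.0024 dy -0.0002 dz 0.0345
```

Request:
play_rows --moves '[{"gripper":-1,"dx":0,"dy":0,"dz":0.006,"turn":0},{"gripper":-1,"dx":0,"dy":0,"dz":0.006,"turn":0},{"gripper":-1,"dx":0,"dy":0,"dz":0.004,"turn":0},{"gripper":-1,"dx":0,"dy":0,"dz":0,"turn":0}]'

```text
time_s: 21.05
position: [0.5575, 0.1377, 0.0749]
tool_rot: [0.724, 0.69, -0.0, -0.0]
force: [-0.4, 0.5, -4.7]
grip_width: 0.266
finger_force: 89.3
```

Request:
play_rows --moves '[{"gripper":-1,"dx":0,"dy":0,"dz":0.006,"turn":0},{"gripper":-1,"dx":0,"dy":0,"dz":0.006,"turn":0},{"gripper":-1,"dx":0,"dy":0,"dz":0.004,"turn":0},{"gripper":-1,"dx":0,"dy":0,"dz":0,"turn":0}]'

```text
time_s: 21.55
position: [0.5575, 0.1377, 0.0589]
tool_rot: [0.724, 0.69, -0.0, -0.0]
force: [0.2, 0.2, -5.0]
grip_width: 0.266
finger_force: 89.3
```

Request:
play_rows --moves '[{"gripper":-1,"dx":0,"dy":0,"dz":0.0015,"turn":0},{"gripper":-1,"dx":0,"dy":0,"dz":0,"turn":0}]'

```text
time_s: 21.8
position: [0.5578, 0.1377, 0.0578]
tool_rot: [0.724, 0.69, 0.0, -0.0]
force: [-0.4, 0.1, -5.5]
grip_width: 0.264
finger_force: 89.3
```

Request:
play_rows --moves '[{"gripper":-1,"dx":0,"dy":0,"dz":0.001,"turn":0},{"gripper":0.2,"dx":0,"dy":0,"dz":0,"turn":0},{"gripper":0.2,"dx":0,"dy":0,"dz":0,"turn":0},{"gripper":0.2,"dx":0,"dy":0,"dz":0,"turn":0},{"gripper":0.2,"dx":0,"dy":0,"dz":-0.02,"turn":0},{"gripper":0.2,"dx":0,"dy":0,"dz":-0.04,"turn":0},{"gripper":0.2,"dx":0,"dy":0,"dz":-0.05,"turn":0},{"gripper":0.2,"dx":0,"dy":0,"dz":-0.05,"turn":0}]'

```text
time_s: 22.8
position: [0.5574, 0.1379, 0.2198]
tool_rot: [0.724, 0.69, 0.0, 0.0]
force: [1.0, -0.2, 0.1]
grip_width: 0.601
finger_force: 0.0
```

Request:
play_rows --moves '[{"gripper":0.2,"dx":-0.05,"dy":-0.01,"dz":0,"turn":0},{"gripper":0.2,"dx":-0.05,"dy":-0.01,"dz":0,"turn":0},{"gripper":0.2,"dx":-0.05,"dy":-0.01,"dz":0,"turn":0},{"gripper":0.2,"dx":-0.05,"dy":-0.01,"dz":0,"turn":0},{"gripper":0.2,"dx":-0.05,"dy":-0.01,"dz":0,"turn":0},{"gripper":0.2,"dx":0,"dy":0,"dz":0,"turn":0}]'

```text
time_s: 23.55
position: [0.4945, -0.1132, 0.2179]
tool_rot: [0.726, 0.688, -0.0, 0.001]
force: [0.5, 0.7, 0.5]
grip_width: 0.598
finger_force: 0.0
```

```bash
cat >> h.py <<'E'
def placed(d,ys=(25,-35,-95)):
    L=local(pts(d))*1e3
    for y in ys:
        k=(d['z_map']>0)&(L[...,2]>78)&(L[...,2]<97)&(abs(L[...,0])<30)&(abs(L[...,1]-y)<29)
        if k.sum()>20: print('block',y,k.sum(),np.median(L[k],axis=0).round(1),rect(L[k]/1e3))
        held(d,35,75,y-26,y+26)
E
python3 - <<'E'
from h import *
for n in('scene','top'):
    d=cam(n,n+'10.png'); print(n); placed(d); feet(d,False)
go(.4968,-.3441,.12,-14.5)
E
```

```text
scene
block 25 132 [ 4.5 24.2 85.6] (array([ 2.1, 24.1]), array([42.2, 28.3]), 85.6)
held purple 142 (array([ 6.7, 22.7]), array([72.7, 44.1]), 1.6) [[-22.8, 1.0, 45.6], [25.8, 22.2, 50.0], [40.7, 45.0, 54.5]]
block -35 128 [  3.8 -34.4  85.6] (array([  1.4, -35. ]), array([41.7, 29.5]), 84.7)
held purple 131 (array([ 25.5, -35.7]), array([44.5, 33.9]), 89.0) [[11.0, -56.7, 45.0], [25.5, -35.7, 49.6], [41.6, -14.0, 54.6]]
foot px [170. 188.] purple z 0.0294 all rect (array([ 497.8, -343.8]), array([84.7, 48.9]), -14.4) purple rect (array([ 483.5, -352.2]), array([108.1,  70.3]), -14.0) grip top [ 0.4996 -0.3435  0.0654] (array([ 498.3, -343.7]), array([44.6, 27.2]), 80.4)
foot px [327. 224.] purple z 0.0496 all rect (array([589.9, 134.4]), array([114.5,  72.7]), 2.3) purple rect (array([574.8, 133. ]), array([50.8, 46.3]), -3.3) grip top [0.5782 0.1334 0.0712] (array([601.7, 116.7]), array([96. , 36.4]), -29.7)
foot px [349. 228.] purple z 0.05 all rect (array([593.2, 191. ]), array([118.3,  72.8]), 1.7) purple rect (array([586.5, 191.5]), array([47.2, 32.7]), 81.4) grip top [0.5817 
[... 1517 characters left out ...]
[535.4, 139.3]), array([66.1, 52. ]), -89.2) purple rect (array([531.8, 137.2]), array([42.5, 25.9]), 85.1) grip top [0.5478 0.1344 0.0772] (array([544.2, 131.1]), array([38.6, 34.1]), 37.3)
foot px [361. 215.] purple z 0.0326 all rect (array([ 497.2, -344. ]), array([81.1, 47.4]), -14.1) purple rect (array([ 445.6, -290.7]), array([234. ,  77.9]), -46.0) grip top [ 0.4966 -0.3433  0.0678] (array([ 497. , -344.3]), array([44.2, 25.5]), 75.6)
t 23.65 p [ 0.4956 -0.1095  0.2178] xax [ 0.05   0.999 -0.   ] yax [ 0.999 -0.05   0.001] z [ 0.001 -0.    -1.   ] F [-0.  -0.4  0.1] w 0.6 ff 0.0 q [ 0.6   0.41 -0.64  1.9   0.3   0.93 -0.24]
tool y angle -2.85
turn 0.2034 dx -0.2269 dy 0.0599 dz 0.0978
```

Two feet are down, so I'll fetch the third.

Request:
play_rows --moves '[{"gripper":0.2,"dx":0,"dy":0,"dz":0,"turn":0.102},{"gripper":0.2,"dx":0,"dy":0,"dz":0,"turn":0.102},{"gripper":0.2,"dx":-0.045,"dy":0.012,"dz":0.02,"turn":0},{"gripper":0.2,"dx":-0.045,"dy":0.012,"dz":0.02,"turn":0},{"gripper":0.2,"dx":-0.045,"dy":0.012,"dz":0.02,"turn":0},{"gripper":0.2,"dx":-0.045,"dy":0.012,"dz":0.02,"turn":0},{"gripper":0.2,"dx":-0.047,"dy":0.012,"dz":0.018,"turn":0},{"gripper":0.2,"dx":0,"dy":0,"dz":0,"turn":0}]'

```text
time_s: 24.65
position: [0.4963, -0.3463, 0.1176]
tool_rot: [0.792, 0.611, -0.0, -0.001]
force: [1.0, 0.4, -1.1]
grip_width: 0.599
finger_force: 0.0
```

Run:
```python
from h import *
feet(cam('scene'),False);cam('scene')
go(.4969,-.3442,.037,-14.4)
```

```text
foot px [170. 189.] purple z 0.0295 all rect (array([ 498.3, -343. ]), array([84.7, 47. ]), -16.6) purple rect (array([ 483.7, -351.7]), array([107.9,  70.4]), -14.9) grip top [ 0.5004 -0.3424  0.0654] (array([ 499.1, -343.1]), array([43.2, 29.8]), 76.3)
foot px [327. 224.] purple z 0.0504 all rect (array([590.7, 134.9]), array([114.7,  71.2]), 1.4) purple rect (array([573.1, 133. ]), array([57.2, 46.3]), -3.7) grip top [0.5753 0.1339 0.07  ] (array([601.8, 115.5]), array([95.7, 35.6]), -31.7)
foot px [349. 228.] purple z 0.0501 all rect (array([589.7, 191.9]), array([122.9,  75.2]), 1.7) purple rect (array([583.8, 192.2]), array([44.6, 40.1]), 88.0) grip top [0.5851 0.1902 0.0713] (array([611.3, 185.2]), array([80.3, 60.5]), 1.7)
t 24.75 p [ 0.4977 -0.3429  0.119 ] xax [0.249 0.968 0.001] yax [ 0.968 -0.249  0.   ] z [ 0.     0.001 -1.   ] F [0.5 0.7 0.2] w 0.599 ff 0.0 q [ 0.83  0.66 -0.48  1.73  0.39  0.84 -0.08]
tool y angle -14.43
turn -0.0004 dx -0.0014 dy -0.0005 dz 0.082
```

Request:
play_rows --moves '[{"gripper":0.2,"dx":-0.001,"dy":0,"dz":0.01,"turn":0},{"gripper":0.2,"dx":0,"dy":0,"dz":0.03,"turn":0},{"gripper":0.2,"dx":0,"dy":0,"dz":0.027,"turn":0},{"gripper":0.2,"dx":0,"dy":0,"dz":0.015,"turn":0},{"gripper":0.2,"dx":0,"dy":0,"dz":0,"turn":0},{"gripper":0.2,"dx":0,"dy":0,"dz":0,"turn":0}]'

```text
time_s: 25.5
position: [0.4972, -0.3453, 0.0377]
tool_rot: [0.791, 0.612, 0.0, 0.001]
force: [-0.7, 0.3, -0.3]
grip_width: 0.597
finger_force: 0.0
```

Run:
```python
from h import *
go(.4969,-.3442,.037,-14.4)
```

```text
t 25.5 p [ 0.4972 -0.3453  0.0377] xax [ 0.25   0.968 -0.   ] yax [ 0.968 -0.25   0.001] z [ 0.001 -0.001 -1.   ] F [-0.7  0.3 -0.3] w 0.597 ff 0.0 q [ 0.8   0.78 -0.42  1.76  0.47  0.7  -0.13]
tool y angle -14.48
turn -0.0014 dx 0.001 dy -0.0005 dz 0.0007
```

Request:
play_rows --moves '[{"gripper":-1,"dx":0.001,"dy":0,"dz":0,"turn":0},{"gripper":-1,"dx":0,"dy":0,"dz":0,"turn":0},{"gripper":-1,"dx":0,"dy":0,"dz":0,"turn":0},{"gripper":-1,"dx":0,"dy":0,"dz":0,"turn":0},{"gripper":-1,"dx":0,"dy":0,"dz":-0.02,"turn":0},{"gripper":-1,"dx":0,"dy":0,"dz":-0.03,"turn":0},{"gripper":-1,"dx":0,"dy":0,"dz":-0.04,"turn":0},{"gripper":-1,"dx":0,"dy":0,"dz":0,"turn":0}]'

```text
time_s: 26.5
position: [0.4982, -0.3452, 0.1307]
tool_rot: [0.791, 0.612, 0.001, 0.003]
force: [0.6, -0.9, -3.5]
grip_width: 0.264
finger_force: 88.9
```

Run:
```python
from h import *
go(*loc(0,-.0945),.19,np.degrees(YAW))
```

```text
t 26.5 p [ 0.4982 -0.3452  0.1307] xax [ 0.251  0.968 -0.002] yax [ 0.968 -0.251  0.005] z [ 0.004 -0.003 -1.   ] F [ 0.6 -0.9 -3.5] w 0.264 ff 88.86703848838806 q [ 0.84  0.65 -0.49  1.72  0.39  0.86 -0.07]
tool y angle -14.51
turn -0.2036 dx 0.4234 dy 0.0358 dz -0.0593
```

Request:
play_rows --moves '[{"gripper":-1,"dx":0,"dy":0,"dz":-0.03,"turn":-0.102},{"gripper":-1,"dx":0,"dy":0,"dz":-0.03,"turn":-0.102},{"gripper":-1,"dx":0.035,"dy":0.003,"dz":0,"turn":0},{"gripper":-1,"dx":0.045,"dy":0.004,"dz":0,"turn":0},{"gripper":-1,"dx":0.045,"dy":0.004,"dz":0,"turn":0},{"gripper":-1,"dx":0.045,"dy":0.004,"dz":0,"turn":0},{"gripper":-1,"dx":0.045,"dy":0.004,"dz":0,"turn":0},{"gripper":-1,"dx":0.045,"dy":0.004,"dz":0,"turn":0}]'

```text
time_s: 27.5
position: [0.5322, -0.0844, 0.1868]
tool_rot: [0.724, 0.69, -0.0, -0.0]
force: [-0.1, -0.6, -2.9]
grip_width: 0.265
finger_force: 89.1
```

Request:
play_rows --moves '[{"gripper":-1,"dx":0.045,"dy":0.004,"dz":0,"turn":0},{"gripper":-1,"dx":0.045,"dy":0.004,"dz":0,"turn":0},{"gripper":-1,"dx":0.04,"dy":0.004,"dz":0,"turn":0},{"gripper":-1,"dx":0.025,"dy":0.001,"dz":0,"turn":0},{"gripper":-1,"dx":0.008,"dy":0,"dz":0,"turn":0},{"gripper":-1,"dx":0,"dy":0,"dz":0,"turn":0}]'

```text
time_s: 28.25
position: [0.5532, 0.076, 0.1867]
tool_rot: [0.724, 0.69, -0.0, -0.0]
force: [0.8, -0.1, -3.5]
grip_width: 0.263
finger_force: 89.0
```

Run:
```python
from h import *
d=cam('scene','scene11.png'); held(d,115,220,-150,-40); fitcooler(d);placed(d,(25,-35))
go(*loc(0,-.0945),.0578,np.degrees(YAW))
```

```text
held purple 171 (array([ 10.7, -95.4]), array([61.8, 45.8]), 0.1) [[1.4, -117.3, 166.6], [26.9, -93.4, 178.2], [41.1, -72.5, 182.7]]
rim n 998
x+ n 395 x at y=0 90.14 slope deg 1.32 range y -149.0 60.0 width [70.9 95.6] z 99.9
x- n 258 x at y=0 -87.53 slope deg -1.66 range y -149.0 60.0 width [-95.1 -65.8] z 99.8
y- n 114 y -144.55 slope -0.14 [-148.7 -140.7]
pod (array([  -7.8, -194.4]), array([121.9, 107.8]), -0.0) 47.714160428291024
fins n 539 score,offset of a fin (expect -35-10=-5 mod 20 ->-5),slope [ 0.61 -5.5  -0.25] z 40.8
block 25 131 [ 3.7 22.8 85.6] (array([ 1.9, 23.9]), array([42. , 27.3]), 88.0)
held purple 141 (array([ 1.9, 21. ]), array([82.8, 44.4]), 5.5) [[-20.9, 1.2, 45.0], [25.5, 22.1, 50.5], [41.6, 44.9, 54.2]]
block -35 126 [  3.9 -34.7  85.2] (array([  2.4, -35.2]), array([41.3, 30.6]), 89.4)
held purple 132 (array([ 26.2, -35.7]), array([44.5, 32.1]), 89.0) [[10.9, -56.7, 45.4], [25.5, -35.9, 49.9], [41.7, -14.0, 54.0]]
t 28.3 p [0.5534 0.0753 0.1867] xax [ 0.05   0.999 -0.001] yax [ 0.999 -0.05  -0.   ] z [-0.    -0.001 -1.   ] F [ 0.1 -0.8 -2.6] w 0.267 ff 89.04106736183167 q [ 0.21  0.53 -0.63  1.8   0.38  0.93 -0.64]
tool y angle -2.85
turn -0.0 dx 0.0007 dy 0.0016 dz 0.1289
```

Request:
play_rows --moves '[{"gripper":-1,"dx":0,"dy":0.0015,"dz":0.03,"turn":0},{"gripper":-1,"dx":0,"dy":0,"dz":0.03,"turn":0},{"gripper":-1,"dx":0,"dy":0,"dz":0.025,"turn":0},{"gripper":-1,"dx":0,"dy":0,"dz":0.01,"turn":0},{"gripper":-1,"dx":0,"dy":0,"dz":0,"turn":0},{"gripper":-1,"dx":0,"dy":0,"dz":0,"turn":0}]'

```text
time_s: 29.05
position: [0.5555, 0.0761, 0.0927]
tool_rot: [0.724, 0.689, 0.0, 0.0]
force: [0.3, -0.5, -2.1]
grip_width: 0.267
finger_force: 88.8
```

Run:
```python
from h import *
d=cam('scene','scene12.png'); held(d,60,95,-150,-60)
go(*loc(0,-.0945),.0578,np.degrees(YAW))
```

```text
held purple 202 (array([-1.000e-01, -1.094e+02]), array([124.1,  74.7]), -0.9) [[-55.9, -144.9, 64.2], [26.5, -103.0, 84.3], [57.8, -73.4, 94.1]]
t 29.1 p [0.5555 0.0762 0.0927] xax [0.049 0.999 0.   ] yax [ 0.999 -0.049  0.001] z [ 0.001  0.    -1.   ] F [ 0.7  1.2 -2.6] w 0.267 ff 88.76225709915161 q [ 0.15  0.66 -0.56  1.86  0.49  0.76 -0.73]
tool y angle -2.83
turn 0.0004 dx -0.0003 dy -0.0005 dz 0.0349
```

Request:
play_rows --moves '[{"gripper":-1,"dx":0,"dy":0,"dz":0.006,"turn":0},{"gripper":-1,"dx":0,"dy":0,"dz":0.006,"turn":0},{"gripper":-1,"dx":0,"dy":0,"dz":0.004,"turn":0},{"gripper":-1,"dx":0,"dy":0,"dz":0,"turn":0}]'

```text
time_s: 29.6
position: [0.5548, 0.0763, 0.0754]
tool_rot: [0.724, 0.69, -0.0, -0.0]
force: [-0.7, 0.3, -2.9]
grip_width: 0.27
finger_force: 88.8
```

Request:
play_rows --moves '[{"gripper":-1,"dx":0,"dy":0,"dz":0.006,"turn":0},{"gripper":-1,"dx":0,"dy":0,"dz":0.006,"turn":0},{"gripper":-1,"dx":0,"dy":0,"dz":0.004,"turn":0},{"gripper":-1,"dx":0,"dy":0,"dz":0.001,"turn":0},{"gripper":-1,"dx":0,"dy":0,"dz":0,"turn":0}]'

```text
time_s: 30.22
position: [0.555, 0.0764, 0.0588]
tool_rot: [0.724, 0.69, 0.0, -0.0]
force: [0.7, 0.3, -1.9]
grip_width: 0.265
finger_force: 88.8
```

Request:
play_rows --moves '[{"gripper":-1,"dx":0,"dy":0,"dz":0.001,"turn":0},{"gripper":-1,"dx":0,"dy":0,"dz":0.0005,"turn":0},{"gripper":0.2,"dx":0,"dy":0,"dz":0,"turn":0},{"gripper":0.2,"dx":0,"dy":0,"dz":0,"turn":0},{"gripper":0.2,"dx":0,"dy":0,"dz":0,"turn":0},{"gripper":0.2,"dx":0,"dy":0,"dz":-0.02,"turn":0},{"gripper":0.2,"dx":0,"dy":0,"dz":-0.04,"turn":0},{"gripper":0.2,"dx":0,"dy":0,"dz":-0.05,"turn":0}]'

```text
time_s: 31.22
position: [0.5545, 0.0765, 0.1694]
tool_rot: [0.724, 0.69, -0.0, -0.0]
force: [1.1, -0.1, -0.5]
grip_width: 0.595
finger_force: 0.0
```

Request:
play_rows --moves '[{"gripper":-1,"dx":-0.05,"dy":-0.03,"dz":-0.03,"turn":0},{"gripper":-1,"dx":-0.05,"dy":-0.03,"dz":-0.03,"turn":0},{"gripper":-1,"dx":-0.05,"dy":-0.03,"dz":-0.03,"turn":0},{"gripper":-1,"dx":-0.05,"dy":-0.03,"dz":-0.03,"turn":0},{"gripper":-1,"dx":0,"dy":0,"dz":-0.03,"turn":0}]'

```text
time_s: 31.85
position: [0.4291, -0.1115, 0.3137]
tool_rot: [0.726, 0.688, -0.001, 0.001]
force: [0.5, 0.2, 0.7]
grip_width: 0.005
finger_force: 0.0
```

Run:
```python
from h import *
for n in('scene','top'):
    d=cam(n,n+'13.png'); print(n); placed(d);prof(d)
go(*loc(0,.143),.33,np.degrees(YAW))
im=np.hstack([cv2.imread('pics/scene13.png')[130:290,220:430],cv2.imread('pics/top13.png')[110:270,70:280]]);cv2.imwrite('pics/c13.png',cv2.resize(im,None,fx=1.9,fy=1.9,interpolation=cv2.INTER_CUBIC))
```

```text
scene
block 25 134 [ 4.8 23.8 85.2] (array([ 2.7, 23.5]), array([41.6, 29.5]), -88.7)
held purple 140 (array([ 4.3, 23.3]), array([77.8, 44.9]), -0.2) [[-20.6, 1.3, 45.1], [25.3, 22.5, 49.6], [41.7, 45.2, 53.9]]
block -35 129 [  3.5 -34.3  86.1] (array([  2.7, -34.8]), array([41.5, 28.5]), -87.5)
held purple 132 (array([ 26.9, -35.5]), array([44.6, 33.9]), -89.1) [[11.0, -56.7, 45.7], [26.4, -35.9, 50.0], [42.4, -14.0, 55.0]]
block -95 125 [  4.3 -95.4  85.3] (array([  1.8, -95.2]), array([41.6, 29.3]), -88.7)
held purple 132 (array([ 27.3, -95.2]), array([44.9, 33.8]), 89.8) [[11.6, -117.0, 44.8], [25.5, -94.8, 50.5], [41.3, -74.1, 55.5]]
(-85, -65) [(-40, 93), (-30, 97), (-20, 95), (-10, 93), (0, 93), (10, 98), (20, 76), (30, 90), (40, 95), (50, 93), (60, 86), (70, 96), (80, 92), (90, 97), (100, 136), (110, 215), (120, 278), (130, 277)]
(60, 85) [(-40, 101), (100, 138), (110, 217), (120, 278), (130, 252), (140, 164), (150, 98)]
top
block 25 169 [ 0.7 23.5 88. ] (array([ 1., 25.]), array([44.4, 24.7]), -88.2)
held purple 260 (array([ 1.4, 23.4]), array([80.5, 45.4]), -0.7) [[-37.6, 
[... 469 characters left out ...]
[39.3, -73.6, 57.0]]
(-85, -65) [(-40, 104), (-30, 101), (-20, 61), (-10, 45), (0, 47), (10, 43), (20, 100), (30, 74), (40, 102), (50, 45), (60, 92), (70, 45), (80, 45), (90, 94), (100, 123), (110, 208), (120, 281), (130, 281), (140, 110)]
(60, 85) [(-40, 101), (-30, 64), (-20, 80), (-10, 48), (0, 46), (10, 46), (20, 96), (30, 78), (40, 95), (50, 46), (60, 46), (70, 46), (80, 102), (90, 91), (100, 120), (110, 206), (120, 280), (130, 282)]
t 31.95 p [ 0.432  -0.109   0.3154] xax [ 0.05   0.999 -0.002] yax [ 0.999 -0.05   0.005] z [ 0.005 -0.002 -1.   ] F [ 0.2  0.4 -0.1] w 0.001 ff 0.0 q [ 0.73  0.18 -0.7   1.91  0.14  1.09 -0.08]
tool y angle -2.89
turn -0.0008 dx 0.4283 dy 0.1137 dz -0.0146
```

View pics/c13.png

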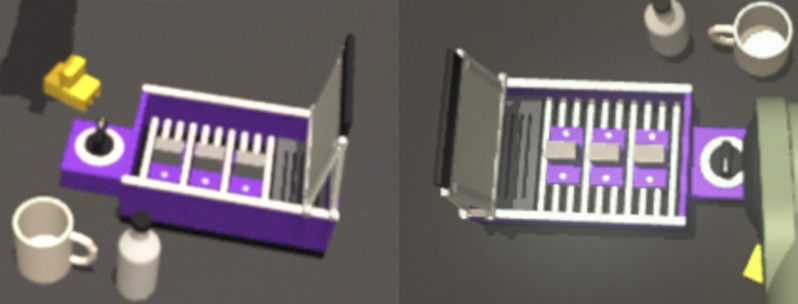

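The crops show all three feet seated side by side between the fins, with plates level and the door still folded. Now I'll go behind the rail to shut the door.

Request:
play_rows --moves '[{"gripper":-1,"dx":0.044,"dy":0.012,"dz":-0.01,"turn":0},{"gripper":-1,"dx":0.044,"dy":0.012,"dz":-0.01,"turn":0},{"gripper":-1,"dx":0.044,"dy":0.012,"dz":-0.005,"turn":0},{"gripper":-1,"dx":0.044,"dy":0.012,"dz":0,"turn":0},{"gripper":-1,"dx":0.044,"dy":0.012,"dz":0,"turn":0},{"gripper":-1,"dx":0.044,"dy":0.012,"dz":0,"turn":0},{"gripper":-1,"dx":0.044,"dy":0.012,"dz":0,"turn":0},{"gripper":-1,"dx":0.044,"dy":0.012,"dz":0,"turn":0}]'

```text
time_s: 32.95
position: [0.5443, 0.2403, 0.3371]
tool_rot: [0.724, 0.69, 0.0, -0.0]
force: [0.7, -1.0, 1.0]
grip_width: 0.001
finger_force: 0.0
```

Request:
play_rows --moves '[{"gripper":-1,"dx":0.044,"dy":0.01,"dz":0,"turn":0},{"gripper":-1,"dx":0.04,"dy":0.007,"dz":0,"turn":0},{"gripper":-1,"dx":0.01,"dy":0,"dz":0,"turn":0},{"gripper":-1,"dx":0,"dy":0,"dz":0,"turn":0}]'

```text
time_s: 33.45
position: [0.5654, 0.3321, 0.3367]
tool_rot: [0.724, 0.69, -0.0, -0.0]
force: [0.2, -0.3, -0.5]
grip_width: 0.003
finger_force: 0.0
```

Run:
```python
from h import *
go(*loc(0,.160),.262,np.degrees(YAW))
```

```text
t 33.45 p [0.5654 0.3321 0.3367] xax [0.047 0.999 0.   ] yax [ 0.999 -0.047 -0.001] z [-0.001  0.    -1.   ] F [ 0.2 -0.3 -0.5] w 0.003 ff 0.0 q [-0.16  0.58 -0.78  1.34  0.4   1.37 -0.98]
tool y angle -2.71
turn 0.0024 dx -0.0018 dy 0.0023 dz 0.0747
```

Request:
play_rows --moves '[{"gripper":-1,"dx":0,"dy":0.002,"dz":0.025,"turn":0},{"gripper":-1,"dx":0,"dy":0,"dz":0.025,"turn":0},{"gripper":-1,"dx":0,"dy":0,"dz":0.025,"turn":0},{"gripper":-1,"dx":-0.012,"dy":0,"dz":0,"turn":0},{"gripper":-1,"dx":-0.01,"dy":0,"dz":0,"turn":0},{"gripper":-1,"dx":-0.014,"dy":0,"dz":0.003,"turn":0},{"gripper":-1,"dx":-0.014,"dy":0,"dz":0.004,"turn":0},{"gripper":-1,"dx":0,"dy":0,"dz":0,"turn":0}]'

```text
time_s: 34.45
position: [0.566, 0.2796, 0.2546]
tool_rot: [0.725, 0.689, -0.0, 0.0]
force: [0.4, 1.2, 0.5]
grip_width: -0.0
finger_force: 0.0
```

Run:
```python
from h import *
prof(cam('scene'))
s=st(); print('tcp local',local(np.array(s['position']))*1e3)
```

```text
(-85, -65) [(-40, 84), (-30, 91), (-20, 93), (-10, 94), (0, 93), (10, 84), (20, 91), (30, 102), (40, 127), (50, 153), (60, 180), (70, 205), (80, 248), (90, 271), (110, 205), (120, 166), (130, 148), (140, 120), (150, 98)]
(60, 85) [(10, 101), (40, 129), (50, 155), (60, 181), (70, 205), (80, 259), (90, 270), (100, 222), (110, 203), (120, 176), (130, 149), (140, 120), (150, 97)]
t 34.5 p [0.5658 0.2806 0.2548] xax [ 0.05   0.999 -0.   ] yax [ 0.999 -0.05   0.   ] z [ 0. -0. -1.] F [-0.   0.2  1. ] w 0.001 ff 0.0 q [-0.07  0.61 -0.76  1.53  0.44  1.19 -0.96]
tcp local [  0.63964329 110.51433899 254.75007438]
```

Request:
play_rows --moves '[{"gripper":-1,"dx":-0.014,"dy":0,"dz":0.006,"turn":0},{"gripper":-1,"dx":-0.014,"dy":0,"dz":0.008,"turn":0},{"gripper":-1,"dx":-0.014,"dy":0,"dz":0.011,"turn":0},{"gripper":-1,"dx":-0.014,"dy":0,"dz":0.014,"turn":0},{"gripper":-1,"dx":0,"dy":0,"dz":0,"turn":0}]'

```text
time_s: 35.12
position: [0.5627, 0.2236, 0.2143]
tool_rot: [0.725, 0.689, -0.001, -0.0]
force: [-0.3, -0.3, 0.9]
grip_width: 0.002
finger_force: 0.0
```

Run:
```python
from h import *
prof(cam('scene'))
s=st(); print('tcp local',local(np.array(s['position']))*1e3)
```

```text
(-85, -65) [(-40, 144), (-30, 153), (-20, 160), (-10, 170), (0, 179), (10, 184), (20, 192), (30, 228), (40, 191), (80, 156), (90, 155), (100, 145), (110, 137), (120, 128), (130, 121), (140, 109), (150, 100)]
(60, 85) [(-40, 146), (-30, 151), (-20, 160), (-10, 167), (0, 177), (10, 186), (20, 191), (30, 228), (40, 219), (50, 190), (60, 179), (70, 170), (80, 160), (90, 152), (100, 144), (110, 136), (120, 128), (130, 120), (140, 111), (150, 96)]
t 35.17 p [0.5628 0.2248 0.2152] xax [ 0.05   0.999 -0.   ] yax [ 0.999 -0.05  -0.001] z [-0.001 -0.    -1.   ] F [-0.2  0.5  0.4] w 0.004 ff 0.0 q [ 0.02  0.61 -0.75  1.64  0.46  1.08 -0.91]
tcp local [  0.42871269  54.59851488 215.17903267]
```

Request:
play_rows --moves '[{"gripper":-1,"dx":0.004,"dy":0,"dz":-0.025,"turn":0},{"gripper":-1,"dx":0,"dy":0,"dz":-0.025,"turn":0},{"gripper":-1,"dx":-0.014,"dy":0,"dz":0,"turn":0},{"gripper":-1,"dx":-0.014,"dy":0,"dz":0,"turn":0},{"gripper":-1,"dx":0,"dy":0,"dz":0,"turn":0}]'

```text
time_s: 35.8
position: [0.5619, 0.1999, 0.2651]
tool_rot: [0.725, 0.689, -0.001, 0.0]
force: [-0.0, 0.0, 0.1]
grip_width: -0.0
finger_force: 0.0
```

Run:
```python
from h import *
s=st(); print('tcp local',local(np.array(s['position']))*1e3)
```

```text
t 35.8 p [0.5619 0.1999 0.2651] xax [ 0.051  0.999 -0.001] yax [ 0.999 -0.051 -0.001] z [-0.001 -0.001 -1.   ] F [-0.   0.   0.1] w -0.0 ff 0.0 q [ 0.09  0.54 -0.78  1.61  0.41  1.16 -0.84]
tcp local [  0.68156859  29.62766853 265.13709121]
```

Request:
play_rows --moves '[{"gripper":-1,"dx":0.003,"dy":0,"dz":0.02,"turn":0},{"gripper":-1,"dx":0,"dy":0,"dz":0.014,"turn":0},{"gripper":-1,"dx":-0.006,"dy":0,"dz":0.01,"turn":0},{"gripper":-1,"dx":-0.006,"dy":0,"dz":0.01,"turn":0},{"gripper":-1,"dx":-0.005,"dy":0,"dz":0.009,"turn":0},{"gripper":-1,"dx":-0.004,"dy":0,"dz":0.009,"turn":0},{"gripper":-1,"dx":0,"dy":0,"dz":0,"turn":0}]'

```text
time_s: 36.67
position: [0.5607, 0.183, 0.1931]
tool_rot: [0.724, 0.689, -0.0, -0.0]
force: [0.3, -0.3, -0.6]
grip_width: -0.003
finger_force: 0.0
```

Run:
```python
from h import *
prof(cam('scene'))
s=st(); print('tcp local',local(np.array(s['position']))*1e3)
```

```text
(-85, -65) [(-40, 139), (-30, 144), (-20, 148), (-10, 150), (0, 153), (40, 145), (50, 143), (60, 139), (70, 134), (80, 131), (90, 129), (100, 125), (110, 122), (120, 116), (130, 113), (140, 110), (150, 100)]
(60, 85) [(-40, 141), (-30, 147), (-20, 149), (-10, 151), (0, 249), (10, 280), (20, 282), (30, 149), (40, 145), (50, 143), (60, 138), (70, 134), (80, 132), (90, 128), (100, 124), (110, 121), (120, 118), (130, 113), (140, 111), (150, 97)]
t 36.73 p [0.5608 0.1834 0.1936] xax [0.049 0.999 0.   ] yax [ 0.999 -0.049 -0.   ] z [-0.  0. -1.] F [-0.5 -0.6  0.2] w 0.0 ff 0.0 q [ 0.09  0.6  -0.75  1.71  0.47  1.02 -0.87]
tcp local [  0.48934703  13.17548345 193.58315731]
```

Request:
play_rows --moves '[{"gripper":-1,"dx":-0.005,"dy":0,"dz":0.01,"turn":0},{"gripper":-1,"dx":-0.003,"dy":0,"dz":0.012,"turn":0},{"gripper":-1,"dx":-0.002,"dy":0,"dz":0.012,"turn":0},{"gripper":-1,"dx":-0.002,"dy":0,"dz":0.01,"turn":0},{"gripper":-1,"dx":-0.001,"dy":0,"dz":0.006,"turn":0},{"gripper":-1,"dx":0,"dy":0,"dz":0.003,"turn":0},{"gripper":-1,"dx":0,"dy":0,"dz":0,"turn":0}]'

```text
time_s: 37.6
position: [0.5602, 0.1705, 0.141]
tool_rot: [0.724, 0.69, -0.0, 0.0]
force: [-2.4, -2.1, 5.0]
grip_width: -0.0
finger_force: 2.4
```

Run:
```python
from h import *
prof(cam('scene'))
s=st(); print('tcp local',local(np.array(s['position']))*1e3)
```

```text
(-85, -65) [(-40, 110), (-30, 110), (-20, 109), (30, 112), (40, 111), (50, 110), (60, 110), (70, 110), (80, 110), (90, 111), (100, 112), (110, 109), (120, 110), (130, 108), (140, 109), (150, 99)]
(60, 85) [(-40, 111), (-30, 111), (-20, 111), (-10, 228), (0, 229), (10, 227), (20, 110), (30, 112), (40, 111), (50, 111), (60, 111), (70, 111), (80, 110), (90, 111), (100, 111), (110, 111), (120, 110), (130, 109), (140, 111), (150, 97)]
t 37.65 p [0.5602 0.1704 0.141 ] xax [ 0.049  0.999 -0.   ] yax [ 0.999 -0.049  0.   ] z [ 0. -0. -1.] F [-3.2 -1.9  5.5] w -0.002 ff 2.5496502220630646 q [ 0.09  0.66 -0.71  1.76  0.53  0.92 -0.9 ]
tcp local [  0.49488762   0.17480218 141.03865592]
```

Request:
play_rows --moves '[{"gripper":-1,"dx":0,"dy":0,"dz":0.001,"turn":0},{"gripper":-1,"dx":0,"dy":0,"dz":0.001,"turn":0},{"gripper":-1,"dx":0,"dy":0,"dz":0,"turn":0}]'

```text
time_s: 38.02
position: [0.5605, 0.1706, 0.1405]
tool_rot: [0.724, 0.689, 0.0, 0.001]
force: [-9.4, -6.7, 30.5]
grip_width: 0.004
finger_force: 15.2
```

Request:
play_rows --moves '[{"gripper":-1,"dx":0,"dy":0,"dz":-0.03,"turn":0},{"gripper":-1,"dx":0,"dy":0,"dz":-0.04,"turn":0},{"gripper":-0.15,"dx":-0.04,"dy":0,"dz":-0.02,"turn":0},{"gripper":-0.15,"dx":-0.05,"dy":0,"dz":0,"turn":0},{"gripper":-0.15,"dx":-0.05,"dy":0,"dz":0,"turn":0},{"gripper":-0.15,"dx":-0.04,"dy":0,"dz":0,"turn":0},{"gripper":-0.15,"dx":-0.018,"dy":0,"dz":0,"turn":0},{"gripper":-0.15,"dx":0,"dy":0,"dz":0,"turn":-0.1745}]'

```text
time_s: 39.02
position: [0.5506, -0.0281, 0.2289]
tool_rot: [0.661, 0.75, -0.0, 0.0]
force: [0.5, 1.1, 0.6]
grip_width: 0.424
finger_force: 0.0
```

Request:
play_rows --moves '[{"gripper":-0.15,"dx":0,"dy":0,"dz":0,"turn":-0.1745},{"gripper":-0.15,"dx":0,"dy":0,"dz":0,"turn":-0.1745},{"gripper":-0.15,"dx":0,"dy":0,"dz":0,"turn":-0.1745},{"gripper":-0.15,"dx":0,"dy":0,"dz":0,"turn":-0.1745},{"gripper":-0.15,"dx":0,"dy":0,"dz":0,"turn":-0.1745},{"gripper":-0.15,"dx":0,"dy":0,"dz":0,"turn":-0.1745},{"gripper":-0.15,"dx":0,"dy":0,"dz":0,"turn":-0.1745},{"gripper":-0.15,"dx":0,"dy":0,"dz":0,"turn":-0.1745}]'

```text
time_s: 40.02
position: [0.5507, -0.0263, 0.2289]
tool_rot: [0.021, 1.0, 0.0, 0.0]
force: [-0.1, 0.3, -0.4]
grip_width: 0.428
finger_force: 0.0
```

Run:
```python
from h import *
for n in ('scene','top'):
    d=cam(n,n+'14.png');L=local(pts(d))*1e3
    k=(d['z_map']>0)&(L[...,2]>78)&(L[...,2]<110)&(np.hypot(L[...,0],L[...,1]+198)<32)
    if k.sum()>5: print('knob',k.sum(),rect(L[k]/1e3),np.median(L[k],axis=0))
    prof(d)
go(*loc(0,-.198),.07,np.degrees(YAW)+90)
```

```text
knob 80 (array([   0.9, -198.3]), array([47. , 14.6]), -0.4) [   1.99300328 -197.80340713   90.65608814]
(-85, -65) [(-40, 110), (-30, 111), (-20, 111), (-10, 112), (0, 140), (10, 109), (20, 110), (30, 109), (40, 110), (50, 109), (60, 112), (70, 111), (80, 110), (90, 110), (100, 111), (110, 110), (120, 110), (130, 108), (140, 110), (150, 99)]
(60, 85) [(-40, 109), (-30, 111), (-20, 110), (-10, 131), (0, 140), (10, 109), (20, 110), (30, 110), (40, 110), (50, 111), (60, 111), (70, 111), (80, 111), (90, 110), (100, 110), (110, 110), (120, 110), (130, 109), (140, 110), (150, 96)]
knob 25 (array([ -15.3, -196.6]), array([14.6, 10.2]), 1.8) [ -18.80242708 -194.40543771   93.55194817]
(-85, -65) [(-40, 114), (-30, 114), (-20, 113), (-10, 132), (0, 143), (10, 112), (20, 113), (30, 114), (40, 113), (50, 113), (60, 113), (70, 112), (80, 113), (90, 114), (100, 113), (110, 113), (120, 114), (130, 113), (140, 114)]
(60, 85) [(-40, 115), (-30, 115), (-20, 114), (-10, 135), (0, 144), (10, 112), (20, 114), (30, 113), (40, 115), (50, 114), (60, 113), (70, 113), (80, 114), (90, 113), (100, 113), (110, 113), (120, 113), (130, 111), (140, 112)]
t 40.12 p [ 0.5507 -0.0265  0.2286] xax [-0.999  0.046  0.   ] yax [0.046 0.999 0.001] z [ 0.     0.001 -1.   ] F [ 0.1  1.  -0.4] w 0.424 ff 0.0 q [ 0.71  0.64 -1.14  1.76  0.64  1.16  0.9 ]
tool y angle 87.37
turn 0.0039 dx 0.0007 dy -0.001 dz 0.1586
```

View pics/scene14.png

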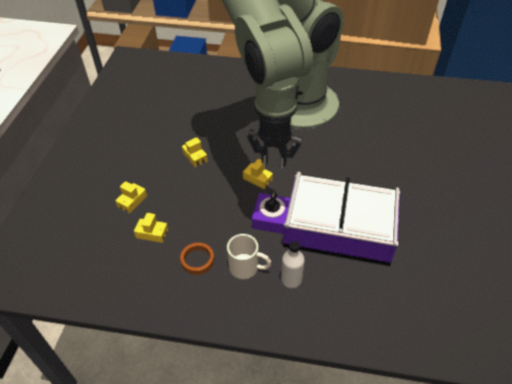

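The scene view shows the door flat at (345,205), the gripper above the knob at (270,205), and the bystanders where they were. I'll descend on the knob.

Request:
play_rows --moves '[{"gripper":-0.15,"dx":0.001,"dy":-0.001,"dz":0.04,"turn":0.004},{"gripper":-0.15,"dx":0,"dy":0,"dz":0.04,"turn":0},{"gripper":-0.15,"dx":0,"dy":0,"dz":0.03,"turn":0},{"gripper":-0.15,"dx":0,"dy":0,"dz":0.02,"turn":0},{"gripper":-0.15,"dx":0,"dy":0,"dz":0,"turn":0}]'

```text
time_s: 40.75
position: [0.5492, -0.0278, 0.0981]
tool_rot: [0.027, 1.0, 0.0, -0.001]
force: [-0.0, 0.7, 1.1]
grip_width: 0.43
finger_force: 0.0
```

Run:
```python
from h import *
go(*loc(0,-.198),.07,np.degrees(YAW)+90)
```

```text
t 40.75 p [ 0.5492 -0.0278  0.0981] xax [-0.999  0.055  0.001] yax [0.055 0.999 0.   ] z [-0.001  0.    -1.   ] F [-0.   0.7  1.1] w 0.43 ff 0.0 q [ 0.62  0.8  -1.    1.87  0.82  0.96  0.75]
tool y angle 86.87
turn -0.0049 dx -0.0006 dy 0.0004 dz 0.0281
```

Request:
play_rows --moves '[{"gripper":-0.15,"dx":0,"dy":0,"dz":0.015,"turn":-0.005},{"gripper":-0.15,"dx":0,"dy":0,"dz":0.012,"turn":0},{"gripper":-0.15,"dx":0,"dy":0,"dz":0,"turn":0},{"gripper":-1,"dx":0,"dy":0,"dz":0,"turn":0},{"gripper":-1,"dx":0,"dy":0,"dz":0,"turn":0},{"gripper":-1,"dx":0,"dy":0,"dz":0,"turn":0},{"gripper":-1,"dx":0,"dy":0,"dz":0,"turn":0}]' --force 40

```text
time_s: 41.62
position: [0.5497, -0.0277, 0.0722]
tool_rot: [0.024, 1.0, 0.0, 0.0]
force: [-1.1, 5.1, 6.5]
grip_width: 0.154
finger_force: 40.7
```

Run:
```python
from h import *
go(*loc(0,-.198),.07,np.degrees(YAW)+90)
```

```text
t 41.62 p [ 0.5497 -0.0277  0.0722] xax [-0.999  0.048 -0.001] yax [0.048 0.999 0.001] z [ 0.001  0.001 -1.   ] F [-1.1  5.1  6.5] w 0.154 ff 40.662540793418884 q [ 0.6   0.83 -0.97  1.88  0.87  0.92  0.72]
tool y angle 87.24
turn 0.0016 dx -0.0001 dy 0.0002 dz 0.0022
```

Request:
play_rows --moves '[{"gripper":-1,"dx":0,"dy":0,"dz":0,"turn":0.15},{"gripper":-1,"dx":0,"dy":0,"dz":0,"turn":0.15},{"gripper":-1,"dx":0,"dy":0,"dz":0,"turn":0.15},{"gripper":-1,"dx":0,"dy":0,"dz":0,"turn":0.15},{"gripper":-1,"dx":0,"dy":0,"dz":0,"turn":0.15},{"gripper":-1,"dx":0,"dy":0,"dz":0,"turn":0.15},{"gripper":-1,"dx":0,"dy":0,"dz":0,"turn":0.15},{"gripper":-1,"dx":0,"dy":0,"dz":0,"turn":0.15}]'

```text
time_s: 42.62
position: [0.5487, -0.029, 0.0721]
tool_rot: [0.587, 0.81, -0.001, -0.0]
force: [-10.5, -2.0, 15.1]
grip_width: 0.154
finger_force: 41.9
```

Run:
```python
from h import *
s=st();print(s['torque']);d=cam('top');prof(d)
go(*loc(0,-.198),.07,np.degrees(YAW-1.25)+90)
```

```text
t 42.62 p [ 0.5487 -0.029   0.0721] xax [-0.312  0.95  -0.001] yax [ 0.95   0.312 -0.002] z [-0.002 -0.002 -1.   ] F [-10.5  -2.   15.1] w 0.154 ff 41.89117133617401 q [ 0.44  0.73 -0.71  1.89  0.67  0.78 -0.32]
[-0.46540524  2.32114183 -0.07463165]
(-85, -65) [(-40, 114), (-30, 115), (-20, 114), (-10, 123), (0, 142), (10, 112), (20, 113), (30, 115), (40, 115), (50, 113), (60, 113), (70, 114), (80, 114), (90, 114), (100, 113), (110, 115), (120, 114), (130, 111), (140, 111)]
(60, 85) [(-40, 114), (-30, 113), (-20, 113), (-10, 133), (0, 145), (10, 113), (20, 115), (30, 115), (40, 114), (50, 113), (60, 113), (70, 113), (80, 112), (90, 114), (100, 113), (110, 114), (120, 114), (130, 111), (140, 113)]
t 42.67 p [ 0.5486 -0.029   0.0722] xax [-0.304  0.953 -0.001] yax [ 0.953  0.304 -0.002] z [-0.001 -0.002 -1.   ] F [-8.7 -2.7 11.7] w 0.154 ff 41.50847375392914 q [ 0.44  0.72 -0.71  1.89  0.67  0.78 -0.33]
tool y angle 17.68
turn 0.0375 dx 0.0012 dy 0.0016 dz 0.0022
```

Request:
play_rows --moves '[{"gripper":-1,"dx":0,"dy":0,"dz":0,"turn":0.035},{"gripper":-0.15,"dx":0,"dy":0,"dz":0,"turn":0},{"gripper":-0.15,"dx":0,"dy":0,"dz":0,"turn":0},{"gripper":-0.15,"dx":0,"dy":0,"dz":0,"turn":0},{"gripper":-0.15,"dx":0,"dy":0,"dz":-0.03,"turn":0},{"gripper":-0.15,"dx":0,"dy":0,"dz":-0.05,"turn":0},{"gripper":-0.15,"dx":0,"dy":0,"dz":-0.05,"turn":0},{"gripper":-0.15,"dx":0,"dy":0,"dz":-0.05,"turn":0}]'

```text
time_s: 43.68
position: [0.5493, -0.0282, 0.2533]
tool_rot: [0.598, 0.801, 0.0, -0.0]
force: [0.6, -0.7, -0.6]
grip_width: 0.422
finger_force: 0.0
```

Request:
play_rows --moves '[{"gripper":-0.15,"dx":-0.04,"dy":-0.02,"dz":-0.03,"turn":0},{"gripper":-0.15,"dx":-0.04,"dy":-0.02,"dz":-0.03,"turn":0},{"gripper":-0.15,"dx":-0.04,"dy":-0.02,"dz":0,"turn":0},{"gripper":-0.15,"dx":-0.04,"dy":-0.02,"dz":0,"turn":0},{"gripper":-0.15,"dx":0,"dy":0,"dz":0,"turn":0}]'

```text
time_s: 44.3
position: [0.5171, -0.2079, 0.3112]
tool_rot: [0.601, 0.8, -0.0, -0.0]
force: [0.2, 1.4, 0.6]
grip_width: 0.425
finger_force: 0.0
```

Run:
```python
from h import *
for n in ('scene','top'):
    d=cam(n,n+'15.png');L=local(pts(d))*1e3
    k=(d['z_map']>0)&(L[...,2]>80)&(L[...,2]<110)&(np.hypot(L[...,0],L[...,1]+198)<32)
    if k.sum()>5: print('knob',k.sum(),rect(L[k]/1e3),np.median(L[k],axis=0))
    prof(d)
    for t in('mug','tape','spray'): print(t,[(np.round(x['location'],3).tolist(),round(x['p'],2)) for x in look_for(t,d)][:1])
st()
```

```text
knob 97 (array([   1.7, -198. ]), array([42.3, 17.3]), -77.3) [   2.139785   -196.97831778   90.37533876]
(-85, -65) [(-40, 111), (-30, 111), (-20, 111), (-10, 133), (0, 141), (10, 111), (20, 110), (30, 111), (40, 111), (50, 111), (60, 112), (70, 111), (80, 111), (90, 110), (100, 111), (110, 110), (120, 111), (130, 109), (140, 110), (150, 100)]
(60, 85) [(-40, 111), (-30, 112), (-20, 110), (-10, 129), (0, 140), (10, 109), (20, 110), (30, 112), (40, 112), (50, 110), (60, 111), (70, 111), (80, 111), (90, 112), (100, 111), (110, 111), (120, 112), (130, 109), (140, 110), (150, 96)]
mug [([0.738, -0.072, 0.057], 0.74)]
tape [([0.733, -0.203, 0.027], 0.84)]
spray [([0.759, 0.056, 0.096], 0.66)]
knob 112 (array([  -0.2, -196.7]), array([45.4, 14.8]), -73.2) [  -1.19264046 -197.29001612   93.59407266]
(-85, -65) [(-40, 113), (-30, 113), (-20, 113), (-10, 132), (0, 142), (10, 112), (20, 114), (30, 113), (40, 114), (50, 114), (60, 115), (70, 114), (80, 114), (90, 113), (100, 114), (110, 113), (120, 112), (130, 112), (140, 113)]
(60, 85) [(-40, 114), (-30, 113), (-20, 114), (-10, 135), (0, 143), (10, 113), (20, 114), (30, 114), (40, 115), (50, 114), (60, 113), (70, 114), (80, 113), (90, 114), (100, 114), (110, 114), (120, 113), (130, 113), (140, 114)]
mug [([0.732, -0.078, 0.037], 0.84)]
tape [([0.728, -0.195, 0.022], 0.62)]
spray [([0.73, 0.049, 0.103], 0.92)]
t 44.7 p [ 0.5183 -0.2036  0.3117] xax [-0.285  0.959 -0.   ] yax [0.959 0.285 0.   ] z [ 0. -0. -1.] F [-0.7 -0.3  0.1] w 0.425 ff 0.0 q [ 0.89  0.44 -0.87  1.65  0.36  1.21  0.23]
```

View pics/scene15.png

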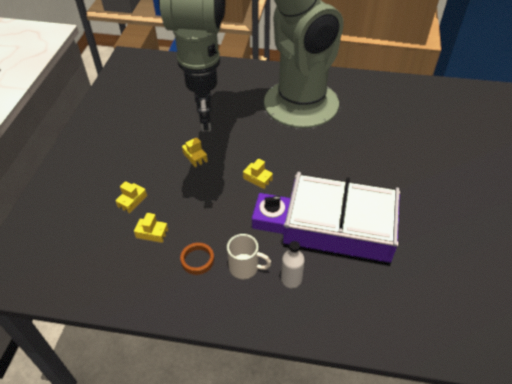

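The final view shows the door flat at (345,205), the knob at (272,207) turned by about 72 degrees (1.25 rad, on), the bystanders unmoved and the arm clear.

```bash
python3 -c "
from plant import ctrl
print(ctrl.sign_off())"
```

```text
the job is handed in; nothing more can be done
None
```

The job is handed in: all three press feet stand fully down between the cooler's fins, the door is shut flat, the fan knob is turned on at its end stop, and the mug, tape roll and bottle are where they were.

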